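# Read the culture dishes on the swing-tray colony reader

### The arm

A 6-joint arm with a two-finger parallel gripper is mounted at the origin on a cart in front of the work surface, level with it; the furniture and walls round the work are solid. World frame = base frame: x ahead of the robot, y to its left, z up, the work surface at z = 0. Lengths are in m, angles in degrees, forces in N, time in s.
With the tool pointing down it reaches from about 0.375 to 0.9 m from the base axis. Payload 3.1 kg.
Tool frame: the origin (TCP) lies on the centre line of the jaws, within the pads' length; the fingertips stand 22 mm ahead of it and the grasp point (between the pads) lies 3 mm ahead of it; y points along the fingers, z is the direction in which the jaws open and shut, and the axes are right-handed (so a half turn about y gives the same grasp; the last joint's range is limited). The gripper opens to 87 mm and grips with 3 to 60 N. Pads are 19 mm wide; open, the fingers measure 117 mm over their backs; the gripper's body (75 mm by 190 mm) begins 51 mm behind the grasp point.
Start: joints at [-86.774, 30.224, 82.088, -0, 67.689, -10.227], TCP at [0.145, -0.608, 0.245] pointing down, gripper open.
Joint ranges: [-176.69, 176.69], [-43.24, 126.21], [12.49, 139.97], [-82, 262], [0, 151.66], [-163.58, 163.58]. Speed limits (degrees/s): [159.86, 159.86, 180, 180, 180, 180].

### API

Orientations are given as a 3x3 rotation matrix whose columns are the frame's x, y, z axes.
In Python, from rig import bot gives the robot as it stands.
- The arm moves only by the tool jog_arm, never from a script. Its argument "motion" is one flat list of numbers, 6 for each row, row after row: the shift along the tool's x, y, z in mm, then the turn, a rotation vector about the tool's x, y, z in degrees. A call has 1 to 20 rows; each row is the pose to reach, as a shift and turn from the pose commanded when the call began, along the tool's axes at that moment; what a row does not reach only later rows make up. A row lasts 1/8 s, in which the tool goes at most 62.5 mm and 10.7 degrees, less where a joint would pass 70% of its speed; a pose out of reach is approached as far as the arm can. A call with a gripper value outside its range is refused whole. "gripper" is the opening, from 0 (shut) to 1 (fully open), set as the call begins (left out, the last holds). The fingers move at their own pace and stop on an object; the grip force is fixed at half the most. Time passes only in rows, so rows that repeat a pose let the fingers close. It gives the time, the measured TCP pose, the force and the opening at its end, in the units of the state.
- bot.read_state(): the state, without advancing time (a new reading comes with each control period).
- bot.capture(name): name is "side" or "top"; returns (picture, depth): 384x512x3 uint8, red, green, blue; 384x512 float32, m along the optical axis (not along the pixel's ray), 0 where there is no reading.
- bot.get_calibration(name): a dict with "mtx" (3x3 intrinsics, pixels), "pose" (4x4, takes a point from camera to world coordinates). Camera axes: x right, y up, looking along -z (the intrinsics and any distortion apply to the point x, -y, -z); pixel columns grow to the right and rows downward; lengths in m; the calibration is good to about 2 mm. A picture is of the moment at which its call begins. get_calibration takes no time and is no camera call.
- bot.hand_in(): hands the job in, once; it reports no verdict.
The state is a dict: "time_s": time; "joint_positions": joint angles; "qvel": joint speeds; "tau": joint torques, N m; "position": TCP position; "tcp_rot": TCP orientation; "force": force on the tool from outside, world axes, zero at the start; "moment": the same for the moment, N m; "opening": opening from 0.0 (shut) to 1.0 (fully open).
Only numpy, scipy, OpenCV 4.12 (cv2) and the standard library are available. Lean on these libraries where they do the work, as an engineer would, in place of code of your own. Each camera call takes 0.05 s, during which the arm holds its last target.

### The job

Read all the petri dishes that stand on the grey mat: push the reader's tray by its post so that it swings fully out, seat each dish between the four pins of a place of its own on the tray, and swing the loaded tray gently right home over the light panel. Then press the start button, swing the tray fully out again with the dishes still seated, and set all the dishes back flat on the mat, leaving the tray out. Grip the fragile dishes lightly, push the tray gently, and leave the other things on the bench alone.

Things in the scene. Friction and masses are not known exactly. Their poses are not given: they have to be found in the camera images.
- reader: white foot of the colony reader, fixed to the bench: origin at the pivot pin's axis on the bench, x axis along the home heading of the tray. A light panel 300 x 104 mm, 13 mm high, runs from 5 mm to 305 mm along +x under the home tray
- tray (a joint): heading of the tray about its pivot pin, rad: 0 = home over the light panel, against a stop; grows counterclockwise seen from above (to the robot's left) to 1.40 = fully out, against a stop. Over 1.2 counts as out, under 0.05 as home. Friction about 0.22 N m, no spring: it stays where it is left. Finger force on the tray must stay below 30 N
- pin (a point): the pivot pin's axis at the height of the tray's top (30 mm above the bench); the bearing cap on it is 28 mm wide and rises 5 mm
- post (a point): centre of the top of the black push post on the tray's far left corner, 16 mm thick (collars 20 mm), 30 to 90 mm above the bench; 272 mm from the pin along the tray, 27 mm left of its centre line. x axis along the tray away from the pin, y the way it opens. Push with shut fingers from the side it is to move away from
- place_a (a point): the inner dish place: centre, on the tray's top (30 mm above the bench), 78 mm from the pin; x axis along the tray. Four pins 5 mm thick, 6 mm high stand at x, y = +-26 mm round it, leaving a dish about 6 mm play each way; fingers pass between them across the tray (along y). Tray: plate 313 x 80 x 6 mm, underside at 24 mm. Seated: centre within 8 mm, flat on the tray
- place_b (a point): the middle dish place: centre, on the tray's top (30 mm above the bench), 153 mm from the pin; x axis along the tray. Four pins 5 mm thick, 6 mm high stand at x, y = +-26 mm round it, leaving a dish about 6 mm play each way; fingers pass between them across the tray (along y). Tray: plate 313 x 80 x 6 mm, underside at 24 mm. Seated: centre within 8 mm, flat on the tray
- place_c (a point): the outer dish place: centre, on the tray's top (30 mm above the bench), 228 mm from the pin; x axis along the tray. Four pins 5 mm thick, 6 mm high stand at x, y = +-26 mm round it, leaving a dish about 6 mm play each way; fingers pass between them across the tray (along y). Tray: plate 313 x 80 x 6 mm, underside at 24 mm. Seated: centre within 8 mm, flat on the tray
- start (a joint): travel of the start button, m: 0 = up, 0.006 = fully down (about 5 N); springs back. More than 0.004 counts as pressed
- start_top (a point): centre of the top of the start button: round, black, 28 mm across, in a round white housing 44 mm wide and 12 mm high; the top is 22 mm above the bench when up. Press downward
- mat: thin grey bench mat, fixed, 115 (x) x 310 (y) x 3 mm; origin at the centre of its underside. The dishes stand on it at the start and return to it. Fixed tube racks, 105 mm high, begin about 70 mm behind its centre line: lean the hand away from them
- dish_1: closed petri dish, a flat clear disc 61 mm across and 15 mm high with pinkish agar, one of up to three alike; origin at the centre of its underside, z up. It stands on the grey mat at the start. Fragile: grip lightly (both pads together must press on it with less than 70 N, i.e. a grip under 35 N). May be absent (None)
- dish_2: closed petri dish, a flat clear disc 61 mm across and 15 mm high with pinkish agar, one of up to three alike; origin at the centre of its underside, z up. It stands on the grey mat at the start. Fragile: grip lightly (both pads together must press on it with less than 70 N, i.e. a grip under 35 N). May be absent (None)
- dish_3: closed petri dish, a flat clear disc 61 mm across and 15 mm high with pinkish agar, one of up to three alike; origin at the centre of its underside, z up. It stands on the grey mat at the start. Fragile: grip lightly (both pads together must press on it with less than 70 N, i.e. a grip under 35 N). May be absent (None)
- small_beaker: bystander: small glass beaker, 52 mm wide, 61 mm high; leave it where it is
- bench_timer: bystander: flat white bench timer, 72 x 66 x 18 mm, lying on the white board; leave it where it is
Things that resemble listed ones, but are neither listed nor needed, are in the scene too. What is shaped like the dish_3 but yellow is not meant.

How it is judged (in metres and radians):
On the way, in this order (a step that is already met when the one before it is completed fails the run):
1. the empty tray is swung fully out (value of joint tray above 1.2 rad), for 0.2 s.
2. every dish is seated in a place of the tray, which is out, and released (value of joint tray above 1.2 rad and ((horizontal distance between dish_1 and place_a below 0.008 m and z of dish_1 in the frame of place_a between -0.004 and 0.0035 m) or (horizontal distance between dish_1 and place_b below 0.008 m and z of dish_1 in the frame of place_b between -0.004 and 0.0035 m) or (horizontal distance between dish_1 and place_c below 0.008 m and z of dish_1 in the frame of place_c between -0.004 and 0.0035 m)) and ((horizontal distance between dish_2 and place_a below 0.008 m and z of dish_2 in the frame of place_a between -0.004 and 0.0035 m) or (horizontal distance between dish_2 and place_b below 0.008 m and z of dish_2 in the frame of place_b between -0.004 and 0.0035 m) or (horizontal distance between dish_2 and place_c below 0.008 m and z of dish_2 in the frame of place_c between -0.004 and 0.0035 m)) and ((horizontal distance between dish_3 and place_a below 0.008 m and z of dish_3 in the frame of place_a between -0.004 and 0.0035 m) or (horizontal distance between dish_3 and place_b below 0.008 m and z of dish_3 in the frame of place_b between -0.004 and 0.0035 m) or (horizontal distance between dish_3 and place_c below 0.008 m and z of dish_3 in the frame of place_c between -0.004 and 0.0035 m)) and contact force between the fingers and dish_1 below 0.2 N and contact force between the fingers and dish_2 below 0.2 N and contact force between the fingers and dish_3 below 0.2 N), for 0.2 s.
3. the tray is home over the light panel with every dish seated (value of joint tray below 0.05 rad and ((horizontal distance between dish_1 and place_a below 0.008 m and z of dish_1 in the frame of place_a between -0.004 and 0.0035 m) or (horizontal distance between dish_1 and place_b below 0.008 m and z of dish_1 in the frame of place_b between -0.004 and 0.0035 m) or (horizontal distance between dish_1 and place_c below 0.008 m and z of dish_1 in the frame of place_c between -0.004 and 0.0035 m)) and ((horizontal distance between dish_2 and place_a below 0.008 m and z of dish_2 in the frame of place_a between -0.004 and 0.0035 m) or (horizontal distance between dish_2 and place_b below 0.008 m and z of dish_2 in the frame of place_b between -0.004 and 0.0035 m) or (horizontal distance between dish_2 and place_c below 0.008 m and z of dish_2 in the frame of place_c between -0.004 and 0.0035 m)) and ((horizontal distance between dish_3 and place_a below 0.008 m and z of dish_3 in the frame of place_a between -0.004 and 0.0035 m) or (horizontal distance between dish_3 and place_b below 0.008 m and z of dish_3 in the frame of place_b between -0.004 and 0.0035 m) or (horizontal distance between dish_3 and place_c below 0.008 m and z of dish_3 in the frame of place_c between -0.004 and 0.0035 m))), for 0.2 s.
4. the start button is pressed with the tray home and every dish seated (all of step 3 and value of joint start above 0.004 m), for 0.05 s.
5. the tray is swung fully out again with every dish seated (value of joint tray above 1.2 rad and ((horizontal distance between dish_1 and place_a below 0.008 m and z of dish_1 in the frame of place_a between -0.004 and 0.0035 m) or (horizontal distance between dish_1 and place_b below 0.008 m and z of dish_1 in the frame of place_b between -0.004 and 0.0035 m) or (horizontal distance between dish_1 and place_c below 0.008 m and z of dish_1 in the frame of place_c between -0.004 and 0.0035 m)) and ((horizontal distance between dish_2 and place_a below 0.008 m and z of dish_2 in the frame of place_a between -0.004 and 0.0035 m) or (horizontal distance between dish_2 and place_b below 0.008 m and z of dish_2 in the frame of place_b between -0.004 and 0.0035 m) or (horizontal distance between dish_2 and place_c below 0.008 m and z of dish_2 in the frame of place_c between -0.004 and 0.0035 m)) and ((horizontal distance between dish_3 and place_a below 0.008 m and z of dish_3 in the frame of place_a between -0.004 and 0.0035 m) or (horizontal distance between dish_3 and place_b below 0.008 m and z of dish_3 in the frame of place_b between -0.004 and 0.0035 m) or (horizontal distance between dish_3 and place_c below 0.008 m and z of dish_3 in the frame of place_c between -0.004 and 0.0035 m))), for 0.2 s.
At the end, for the whole second after the job is handed in: Every dish stands flat (tilt under 0.12 rad) and at rest on the mat, overhanging its edge by at most 7 mm, and the tray is still out (more than 1.2 rad) (value of joint tray above 1.2 rad and x of dish_1 in the frame of mat between -0.034 and 0.034 m and y of dish_1 in the frame of mat between -0.132 and 0.132 m and z of each of dish_1, dish_2, dish_3 in the frame of mat below 0.008 m and angle between each of dish_1, dish_2, dish_3's own z axis and vertical below 0.12 rad and linear speed of each of dish_1, dish_2, dish_3 below 0.02 m/s and x of dish_2 in the frame of mat between -0.034 and 0.034 m and y of dish_2 in the frame of mat between -0.132 and 0.132 m and x of dish_3 in the frame of mat between -0.034 and 0.034 m and y of dish_3 in the frame of mat between -0.132 and 0.132 m); the robot touches nothing.
It fails at once if a dish is gripped or pressed with more than 70 N in total (contact force between the fingers and dish_1 above 70 N or contact force between the fingers and dish_2 above 70 N or contact force between the fingers and dish_3 above 70 N).
It fails at once if the tray or reader is pushed with more than 30 N (contact force between the fingers and reader above 30 N).
It fails at once if a bystander (small beaker, bench timer) is moved by more than 30 mm (distance of any of small_beaker, bench_timer from where it was at the start of the episode above 0.03 m).
Of dish_1, dish_2, dish_3 only 2 to 3 are there at a start; the rules pass over those that are not, and their reading is None.
At some moment in a run one of dish_1, dish_2, dish_3 may be knocked a few centimetres aside while the robot is not near it.
Once in a run the grip may slacken for a moment while it holds something.
It also fails if it takes over 210 s, if anything falls off the work surface, if the arm or the gripper's body presses on something with over 40 N, if the wrist force passes 120 N, or if a joint passes its speed limit or range.

## Working session

There is one attempt and no reset: what is moved stays moved. The work goes in short steps, Python scripts to look and compute and a tool call to move; the robot and the scene stay as the last step left them, time stands still between calls to the robot, and variables do not carry over. Pictures are saved under pics/ and viewed, and the job is handed in when it is done.

Besides the shell and the picture viewer there is one more tool, called as name(argument=value, ...) on one line, values as JSON. jog_arm: Moves the arm, as the interface text tells. Its arguments: {"type":"object","properties":{"motion":{"type":"array","items":{"type":"number"}},"gripper":{"type":"number"}},"required":["motion"]}

```bash
ls; mkdir -p pics
python3 - <<'E'
from rig import bot
import cv2, numpy as np
s=bot.read_state(); print(s)
for n in("side","top"):
    p,d=bot.capture(n); cv2.imwrite(f"pics/{n}0.png",p[:,:,::-1]); np.save(f"pics/{n}0.npy",d)
    print(bot.get_calibration(n))
E
```

```text
pics
{'time_s': 0.0, 'joint_positions': array([-8.67733964e+01,  3.02782241e+01,  8.21566731e+01, -2.49382903e-04,
        6.76869678e+01, -1.02244084e+01]), 'qvel': array([-0.00019034, -0.00087875,  0.00704002, -0.00963998,  0.00982546,
        0.05787078]), 'tau': array([ 9.44653148e-04, -4.40040135e+01, -1.76589936e+01,  6.32041739e-02,
        5.81121398e-02, -1.68198890e-04]), 'position': array([ 0.14540309, -0.60715417,  0.24357793]), 'tcp_rot': array([[-9.72568799e-01, -1.23735544e-04,  2.32615382e-01],
       [-2.32615115e-01,  2.12334618e-03, -9.72566553e-01],
       [-3.73581931e-04, -9.99997738e-01, -2.09388300e-03]]), 'force': array([-0.66106511,  0.0531171 ,  0.07090194]), 'moment': array([-0.07458015, -0.04233882, -0.04227177]), 'opening': 1.0007461456723685}
{'mtx': array([[446.88782721,   0.        , 253.66890634],
       [  0.        , 446.88782721, 191.73231179],
       [  0.        ,   0.        ,   1.        ]]), 'pose': array([[-0.83536098,  0.3147423 , -0.45067652, -0.22261533],
       [-0.54966105, -0.46828668,  0.691795  ,  1.22896317],
       [ 0.00669134,  0.82561787,  0.56419   ,  1.02939328],
       [ 0.        ,  0.        ,  0.        ,  1.        ]])}
{'mtx': array([[389.04715894,   0.        , 249.46598788],
       [  0.        , 389.04715894, 196.2626751 ],
       [  0.        ,   0.        ,   1.        ]]), 'pose': array([[-0.02313625,  0.99180599, -0.1256407 ,  0.39945054],
       [-0.9997151 , -0.02221485,  0.00872999,  0.04314646],
       [ 0.00586737,  0.12580688,  0.9920374 ,  1.25183487],
       [ 0.        ,  0.        ,  0.        ,  1.        ]])}
```

View pics/top0.png

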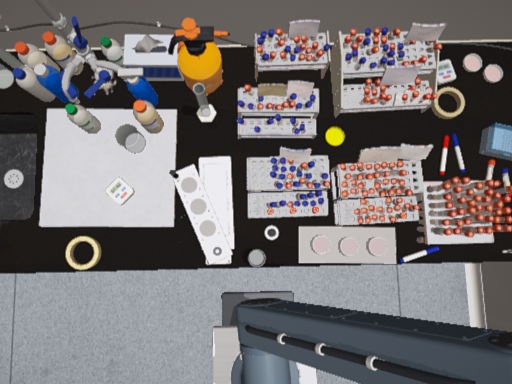

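View pics/side0.png

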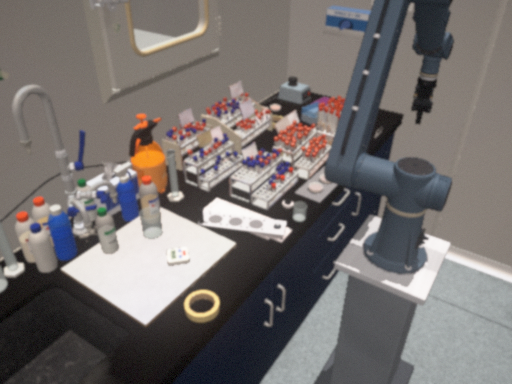

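```bash
cat > h.py <<'E'
from rig import bot
import cv2, numpy as np
def ray(n,u,v):
    c=bot.get_calibration(n);K=c["mtx"];T=c["pose"]
    d=np.array([(u-K[0,2])/K[0,0],-(v-K[1,2])/K[1,1],-1.0])
    return T[:3,3],T[:3,:3]@d
def pt(n,u,v,z):
    o,d=ray(n,u,v);return o+d*(z-o[2])/d[2]
def proj(n,P):
    c=bot.get_calibration(n);K=c["mtx"];T=c["pose"]
    p=T[:3,:3].T@(np.array(P)-T[:3,3]);return K[0,0]*p[0]/-p[2]+K[0,2],K[1,1]*p[1]/p[2]+K[1,2]
def crop(n,p,x0,y0,w,h,f,name):
    cv2.imwrite(f"pics/{name}.png",cv2.resize(p[y0:y0+h,x0:x0+w,::-1],None,fx=f,fy=f,interpolation=cv2.INTER_CUBIC))
E
python3 - <<'E'
from h import *
p=cv2.imread("pics/top0.png")[:,:,::-1]
crop("top",p,160,150,120,120,5,"c1"); crop("top",p,285,210,130,65,6,"c2")
E
```

```text
(no output)
```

View pics/c1.png

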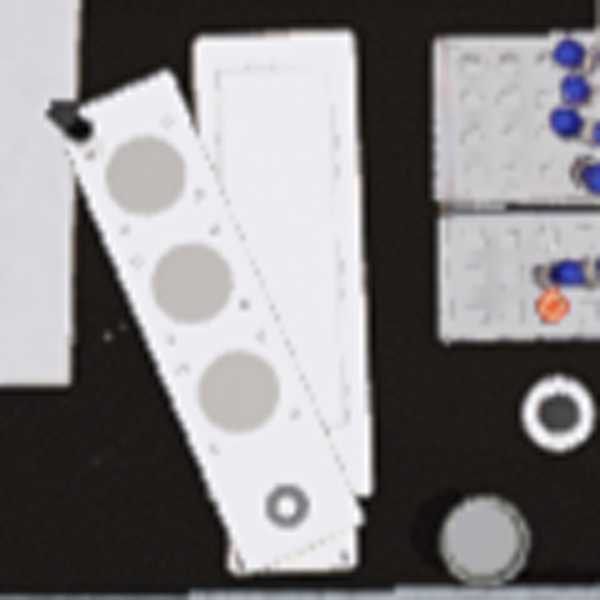

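View pics/c2.png

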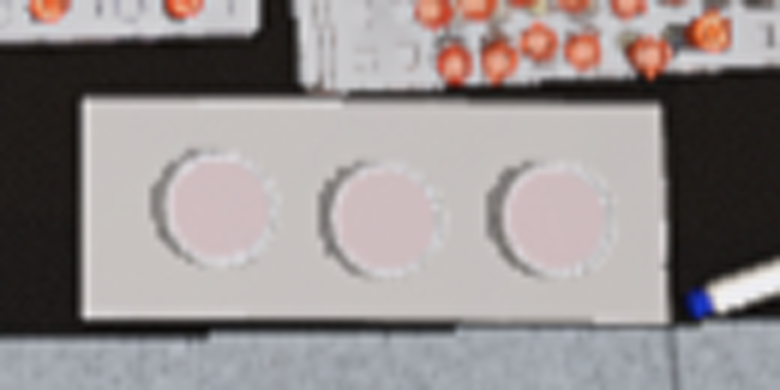

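The dishes on the mat are at top pixels (321,245), (349,246) and (377,246). The look-alikes are the yellow dish at (335,136) and two pink ones at (472,62) and (493,72), all off the mat. The tray starts partly open: pivot at (217,251), post at (172,172). The start button is at (271,232), with a beaker right beside it at (257,257).

Run:
```python
from h import *
np.set_printoptions(precision=4,suppress=True)
c=lambda x,y,f,x0,y0:((x+.5)/f-.5+x0,(y+.5)/f-.5+y0)
for nm,x,y,z in[("pin",286,506,.035),("A",239,391,.03),("B",191,283,.03),("C",145,175,.03),("post",63,111,.09),("btn",559,413,.022),("beaker",484,540,.061)]:
    print(nm,pt("top",*c(x,y,5,160,150),z))
p=cv2.imread("pics/top0.png")[:,:,::-1].astype(int)
m=((p[:,:,0]-p[:,:,1]>8)&(p[:,:,0]>150)).astype(np.uint8)
m[:215]=0;m[265:]=0;m[:,:290]=0;m[:,410:]=0
n,l,st,ce=cv2.connectedComponentsWithStats(m)
for i in range(1,n):
    if st[i,4]>60: print("dish",ce[i],st[i],pt("top",*ce[i],.012))
for x,y in[(82,96),(660,102),(670,322),(82,318)]: print("mat",pt("top",*c(x,y,6,285,210),.003))
d=np.load("pics/top0.npy"); print(d[245,321],d[232,271])
```

```text
pin [0.3857 0.1375 0.035 ]
A [0.4576 0.1664 0.03  ]
B [0.5263 0.196  0.03  ]
C [0.5958 0.2247 0.03  ]
post [0.6266 0.2653 0.09  ]
btn [ 0.4396 -0.0341  0.022 ]
beaker [0.3628 0.016  0.061 ]
dish [375.0079 218.4488] [365 215  21   9 127] [ 0.476  -0.3672  0.012 ]
dish [321.0093 244.3256] [313 237  17  16 215] [ 0.398  -0.1907  0.012 ]
dish [348.5364 246.1818] [341 238  16  17 220] [ 0.3902 -0.2776  0.012 ]
dish [377.0093 246.0463] [369 238  17  17 216] [ 0.3885 -0.3679  0.012 ]
mat [ 0.4593 -0.1221  0.003 ]
mat [ 0.4491 -0.4314  0.003 ]
mat [ 0.333  -0.4286  0.003 ]
mat [ 0.3423 -0.1175  0.003 ]
1.2232515 1.2275331
```

```bash
cat >> h.py <<'E'
from scipy.spatial.transform import Rotation as R
def Rd(az):
    a=np.radians(az); z=np.array([np.cos(a),np.sin(a),0]); y=np.array([0,0,-1.]); return np.c_[np.cross(y,z),y,z]
def plan(*T):
    s=bot.read_state(); p=np.array(s["position"]);M=np.array(s["tcp_rot"])
    z=M[:,2];print("t",round(s["time_s"],2),"at",np.round(p*1e3,1),"az",round(np.degrees(np.arctan2(z[1],z[0])),1),"F",np.round(s["force"],1),"open",round(s["opening"],3),"J",np.round(s["joint_positions"],0))
    for t in T:
        sh=M.T@(np.array(t[:3])-p)*1e3; rv=R.from_matrix(M.T@Rd(t[3])).as_rotvec(degrees=True)
        print(np.round(sh,0).astype(int),np.round(rv,1))
PIN=np.array([.3857,.1375])
def tr(h,x,y):  # tray frame mm -> world xy
    h=np.radians(h);return PIN+np.array([x*np.cos(h)-y*np.sin(h),x*np.sin(h)+y*np.cos(h)])/1e3
E
python3 - <<'E'
from h import *
a=tr(22.5,272,-4)
plan((*a,.2,-67.5),(*a,.077,-67.5))
print(pt("top",160/1.,0,0)[:0])
# panel edges for home heading
c=lambda x,y:((x+.5)/5-.5+160,(y+.5)/5-.5+150)
a=pt("top",*c(354,32),.013);b=pt("top",*c(372,495),.013);print(a,b,np.degrees(np.arctan2(*(a-b)[[1,0]])))
E
```

```text
t 0.1 at [ 145.4 -607.2  243.7] az -76.5 F [0.1 0.3 0. ] open 1.002 J [-87.  30.  82.  -0.  68. -10.]
[-676   45 -707] [ 0.1 -9.  -0. ]
[-676  168 -707] [ 0.1 -9.  -0. ]
[]
[0.68966631 0.09117133 0.013     ] [0.39102443 0.08488391 0.013     ] 1.2060918430617442
```

jog_arm(motion=[-676,45,-707,0,-9,0,-676,45,-707,0,-9,0,-676,45,-707,0,-9,0,-676,45,-707,0,-9,0,-676,45,-707,0,-9,0,-676,45,-707,0,-9,0,-676,45,-707,0,-9,0,-676,45,-707,0,-9,0,-676,45,-707,0,-9,0,-676,45,-707,0,-9,0,-676,45,-707,0,-9,0,-676,45,-707,0,-9,0,-676,45,-707,0,-9,0,-676,45,-707,0,-9,0,-676,45,-707,0,-9,0,-676,45,-707,0,-9,0,-676,45,-707,0,-9,0,-676,45,-707,0,-9,0,-676,45,-707,0,-9,0,-676,45,-707,0,-9,0], gripper=0)

```text
time_s: 2.6
position: [0.6382, 0.2358, 0.1998]
tcp_rot: [[-0.925, -0.0, 0.381], [-0.381, -0.0, -0.925], [0.0, -1.0, 0.0]]
force: [-0.4, 0.4, 0.4]
opening: 0.007
```

Run:
```python
from h import *
p,d=bot.capture("side"); crop("side",p,150,120,180,150,4,"s1")
p,d=bot.capture("top"); crop("top",p,100,90,200,180,4,"t1")
a=tr(22.5,272,-4)
plan((*a,.2,-67.5),(*a,.077,-67.5))
```

```text
t 2.7 at [638.4 236.2 199.9] az -67.6 F [-0.2 -0.   0.2] open 0.007 J [11. 37. 76. -0. 67. 79.]
[-1  0 -2] [-0.  -0.1 -0. ]
[ -1 123  -2] [-0.  -0.1 -0. ]
```

View pics/t1.png

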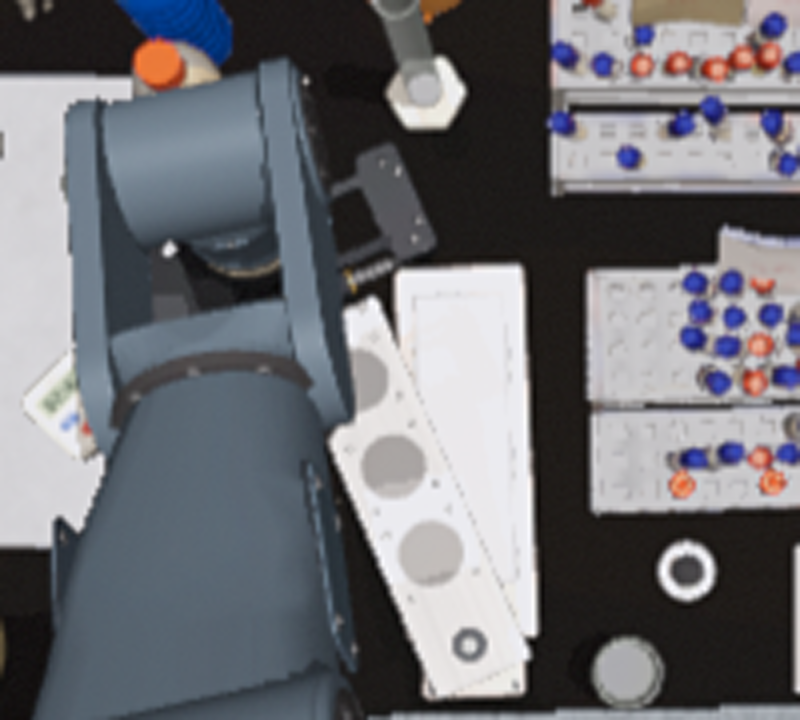

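View pics/s1.png

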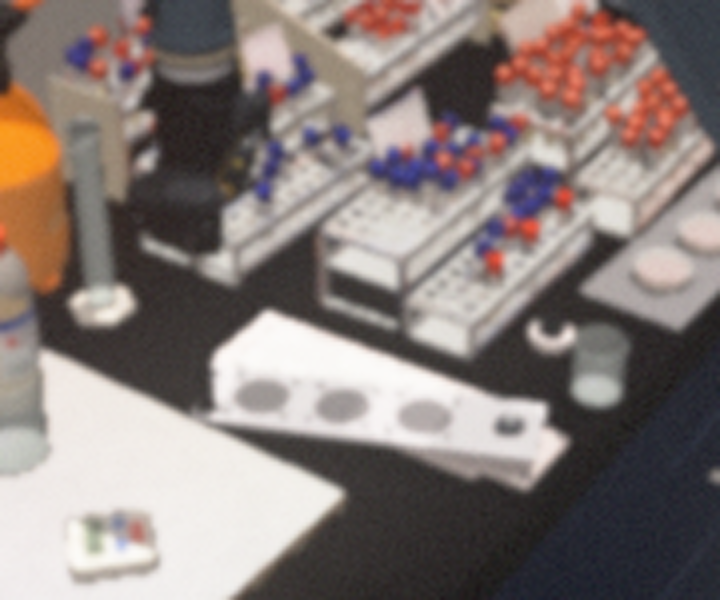

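The tray is unchanged with the hand above it. The next move goes down beside the post.

jog_arm(motion=[0,60,-2,0,0,0,0,110,-2,0,0,0,0,123,-2,0,0,0,0,123,-2,0,0,0])

```text
time_s: 3.2
position: [0.6378, 0.2387, 0.0765]
tcp_rot: [[-0.924, -0.001, 0.382], [-0.382, -0.0, -0.924], [0.0, -1.0, -0.0]]
force: [0.2, -0.5, 0.0]
opening: 0.004
```

Run:
```python
from h import *
L=[]
for h,y in((22.5,2),(30,2),(37,2),(44,2),(51,2),(58,2),(65,2),(72,2),(77,2),(79,2)):
    L.append((*tr(h,272,y),.077,h-90))
plan(*L)
```

```text
t 3.2 at [637.8 238.7  76.5] az -67.6 F [ 0.2 -0.5  0. ] open 0.004 J [11. 46. 80.  0. 54. 79.]
[ 0 -1 -5] [ 0.  -0.1  0. ]
[  2  -1 -40] [ 0.  -7.6  0. ]
[  9  -1 -73] [  0.  -14.6   0. ]
[  19    0 -105] [  0.  -21.6   0. ]
[  34    0 -134] [  0.  -28.6   0. ]
[  52    0 -162] [  0.  -35.6   0. ]
[  73    0 -188] [  0.  -42.6   0. ]
[  97    0 -211] [  0.  -49.6   0. ]
[ 116    0 -225] [  0.  -54.6   0. ]
[ 123    0 -231] [  0.  -56.6   0. ]
```

jog_arm(motion=[0,0,-5,0,0,0,1,0,-22,0,-4,0,2,0,-40,0,-8,0,5,0,-57,0,-11,0,9,0,-73,0,-15,0,14,0,-89,0,-18,0,19,0,-105,0,-22,0,26,0,-120,0,-25,0,34,0,-134,0,-29,0,43,0,-148,0,-32,0,52,0,-162,0,-36,0,62,0,-175,0,-39,0,73,0,-188,0,-43,0,85,0,-200,0,-46,0,97,0,-211,0,-50,0,106,0,-218,0,-52,0,116,0,-225,0,-55,0,116,0,-225,0,-55,0])

```text
time_s: 5.45
position: [0.443, 0.4026, 0.0764]
tcp_rot: [[-0.217, -0.002, 0.976], [-0.976, -0.001, -0.217], [0.001, -1.0, -0.001]]
force: [-0.6, 0.4, 0.4]
opening: 0.006
```

Run:
```python
from h import *
p,d=bot.capture("top"); crop("top",p,60,140,200,135,4,"t2")
plan((*tr(79,272,2),.077,79-90),(*tr(79,272,-10),.077,79-90))
```

```text
t 5.5 at [443.9 402.6  76.5] az -12.6 F [ 0.2  1.  -0.4] open 0.005 J [32. 41. 93.  0. 46. 44.]
[ 0 -1 -9] [ 0.  -1.6  0. ]
[-1 -1  3] [ 0.  -1.6  0. ]
```

View pics/t2.png

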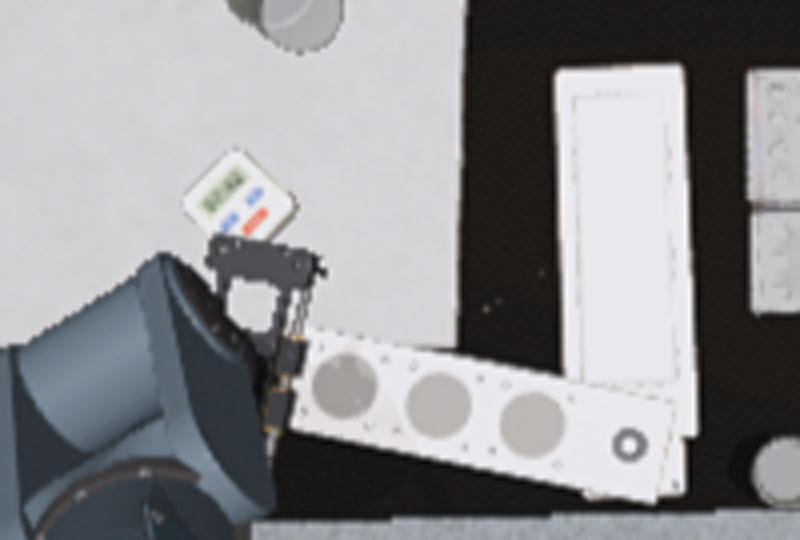

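The tray is out at about 77°. The next move backs off and lifts, then goes toward the first dish.

jog_arm(motion=[0,0,8,0,0,0,0,0,10,0,0,0,0,-60,10,0,0,0,0,-120,10,0,0,0,0,-120,10,0,0,0])

```text
time_s: 6.12
position: [0.458, 0.4022, 0.202]
tcp_rot: [[-0.218, 0.011, 0.976], [-0.976, 0.006, -0.218], [-0.009, -1.0, 0.009]]
force: [-0.1, 0.4, -0.2]
opening: 0.005
```

Run:
```python
from h import *
plan((.398,-.1907,.16,-90),(.398,-.1907,.16,-93))
```

```text
t 6.12 at [458.  402.2 202. ] az -12.6 F [-0.1  0.4 -0.2] open 0.005 J [31. 32. 87.  0. 60. 43.]
[592  38  70] [-0.1 77.4 -0.8]
[592  38  70] [-0.1 80.4 -0.8]
```

jog_arm(motion=[592,38,70,0,77,0,592,38,70,0,77,0,592,38,70,0,77,0,592,38,70,0,77,0,592,38,70,0,77,0,592,38,70,0,77,0,592,38,70,0,77,0,592,38,70,0,77,0,592,38,70,0,77,0,592,38,70,0,77,0,592,38,70,0,77,0,592,38,70,0,77,0,592,38,70,0,77,0,592,38,70,0,77,0], gripper=0.82)

```text
time_s: 7.88
position: [0.394, -0.1915, 0.1586]
tcp_rot: [[-1.0, -0.0, 0.01], [-0.01, 0.0, -1.0], [0.0, -1.0, -0.0]]
force: [-0.5, -0.4, 0.1]
opening: 0.82
```

Run:
```python
from h import *
p,d=bot.capture("top"); crop("top",p,60,140,200,135,4,"t3");crop("top",p,230,200,200,75,4,"t3b")
p,d=bot.capture("side"); crop("side",p,230,100,180,140,4,"s3")
plan((.398,-.1907,.03,-90))
```

```text
t 7.97 at [ 394.1 -191.9  158.7] az -89.5 F [-0.2  0.6  0.4] open 0.821 J [-41.  25. 113.   0.  42.  49.]
[ -4 129  -1] [ 0.   0.5 -0. ]
```

View pics/t3.png

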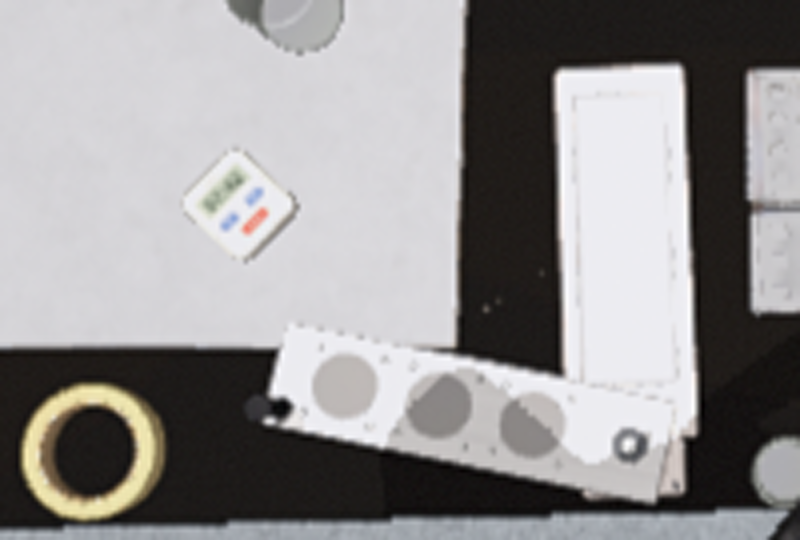

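View pics/s3.png

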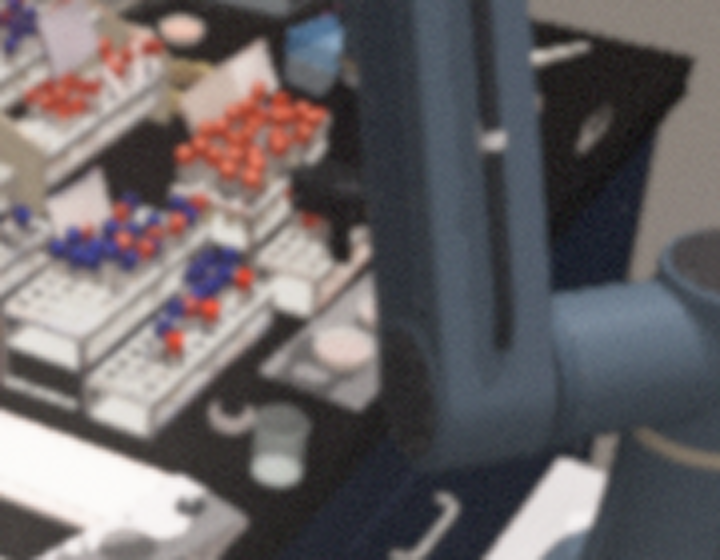

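View pics/t3b.png

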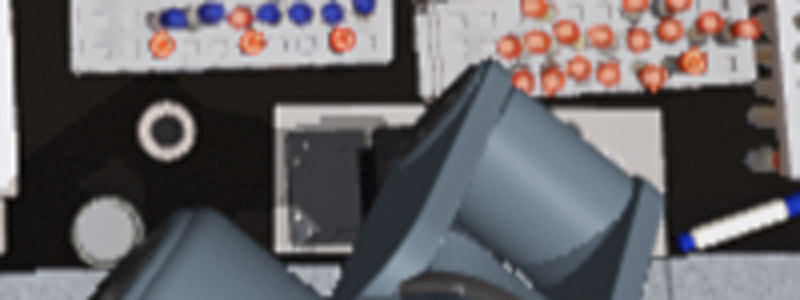

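jog_arm(motion=[-4,50,-1,0,0,0,-4,95,-1,0,0,0,-4,120,-1,0,0,0,-4,130,-1,0,0,0,-4,130,-1,0,0,0])

```text
time_s: 8.6
position: [0.3981, -0.1915, 0.0284]
tcp_rot: [[-1.0, -0.0, 0.008], [-0.008, 0.0, -1.0], [0.0, -1.0, -0.0]]
force: [0.4, -0.3, -0.5]
opening: 0.825
```

Run:
```python
from h import *
plan((.398,-.1907,.028,-90))
c=lambda x,y:((x+.5)/4-.5+60,(y+.5)/4-.5+140)
for nm,x,y,z in[("pin",629,445,.035),("A",533,425,.03),("B",439,405,.03),("C",344,386,.03),("post",257,407,.09)]:
    q=pt("top",*c(x,y),z);print(nm,q,np.degrees(np.arctan2(*(q[:2]-PIN)[::-1])),np.linalg.norm(q[:2]-PIN))
print(tr(77,272,27))
```

```text
t 8.6 at [ 398.1 -191.5   28.4] az -89.5 F [ 0.4 -0.3 -0.5] open 0.825 J [-40.  41. 117.   0.  22.  49.]
[ 0  0 -1] [0.  0.5 0. ]
pin [0.38542285 0.1372659  0.035     ] -139.81341849773963 0.0003627909583298459
A [0.40251245 0.21210971 0.03      ] 77.30114804743475 0.07648049926556644
B [0.4196665  0.28519615 0.03      ] 77.04856603177177 0.1515515664010836
C [0.43610481 0.35923664 0.03      ] 77.19324848625816 0.22739345341300687
post [0.42030636 0.40784248 0.09      ] 82.70527832826036 0.27254844541662604
[0.4205787  0.40860234]
```

jog_arm(motion=[0,0,0,0,0,0,0,0,0,0,0,0,0,0,0,0,0,0,0,0,0,0,0,0,0,0,0,0,0,0,0,0,0,0,0,0], gripper=0.6)

```text
time_s: 9.35
position: [0.3985, -0.1921, 0.0295]
tcp_rot: [[-1.0, 0.002, 0.008], [-0.008, -0.001, -1.0], [-0.002, -1.0, 0.001]]
force: [1.0, 1.1, 7.4]
opening: 0.692
```

jog_arm(motion=[0,-20,0,0,0,0,0,-60,0,0,0,0,0,-120,0,0,0,0,0,-120,0,0,0,0])

```text
time_s: 9.85
position: [0.4001, -0.1934, 0.1525]
tcp_rot: [[-1.0, 0.008, 0.008], [-0.008, -0.007, -1.0], [-0.008, -1.0, 0.007]]
force: [0.5, -0.3, -0.3]
opening: 0.692
```

Run:
```python
from h import *
h=77.2
for r in(78,153,228):plan((*tr(h,r,0),.15,h-90),(*tr(h,r,0),.057,h-90))
```

```text
t 9.85 at [ 400.1 -193.4  152.5] az -89.5 F [ 0.5 -0.3 -0.3] open 0.692 J [-40.  26. 113.   0.  41.  49.]
[  -6    0 -407] [ -0.6 -76.7  -0.1]
[  -5   93 -408] [ -0.6 -76.7  -0.1]
t 9.85 at [ 400.1 -193.4  152.5] az -89.5 F [ 0.5 -0.3 -0.3] open 0.692 J [-40.  26. 113.   0.  41.  49.]
[ -23   -1 -480] [ -0.6 -76.7  -0.1]
[ -23   92 -481] [ -0.6 -76.7  -0.1]
t 9.85 at [ 400.1 -193.4  152.5] az -89.5 F [ 0.5 -0.3 -0.3] open 0.692 J [-40.  26. 113.   0.  41.  49.]
[ -41   -1 -553] [ -0.6 -76.7  -0.1]
[ -40   92 -554] [ -0.6 -76.7  -0.1]
```

jog_arm(motion=[-41,0,-553,0,-77,0,-41,0,-553,0,-77,0,-41,0,-553,0,-77,0,-41,0,-553,0,-77,0,-41,0,-553,0,-77,0,-41,0,-553,0,-77,0,-41,0,-553,0,-77,0,-41,0,-553,0,-77,0,-41,0,-553,0,-77,0,-41,0,-553,0,-77,0,-41,0,-553,0,-77,0,-41,0,-553,0,-77,0,-41,0,-553,0,-77,0])

```text
time_s: 11.48
position: [0.4347, 0.3603, 0.1484]
tcp_rot: [[-0.219, -0.001, 0.976], [-0.976, -0.0, -0.219], [0.001, -1.0, -0.001]]
force: [0.6, 0.3, -0.0]
opening: 0.689
```

Run:
```python
from h import *
h=77.2
for r in(228,):plan((*tr(h,r,0),.08,h-90),(*tr(h,r,0),.0575,h-90))
p,d=bot.capture("top"); crop("top",p,60,140,200,135,4,"t4");crop("top",p,285,210,130,65,6,"t4b")
p,d=bot.capture("side"); crop("side",p,170,180,120,100,6,"s4")
```

```text
t 11.47 at [434.7 360.3 148.4] az -12.7 F [ 0.6  0.3 -0. ] open 0.689 J [28. 33. 96. -0. 51. 41.]
[ 0 68  2] [0.  0.1 0. ]
[ 0 91  2] [0.  0.1 0. ]
```

View pics/s4.png

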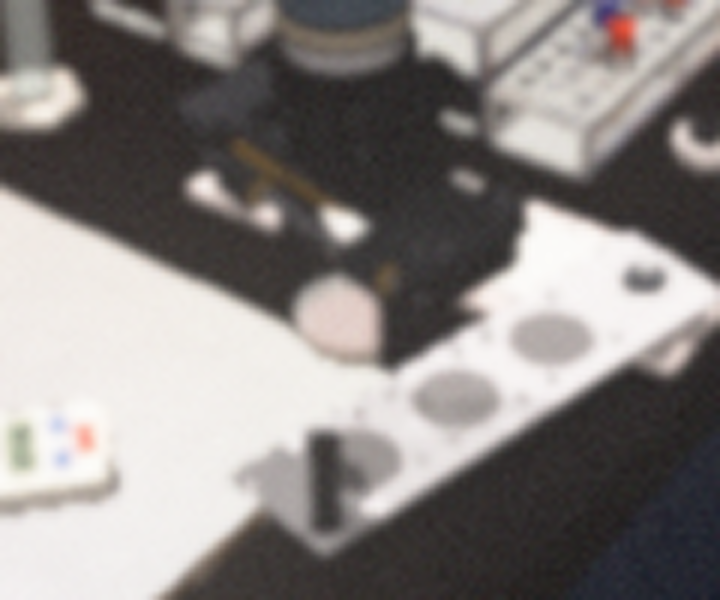

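View pics/t4b.png

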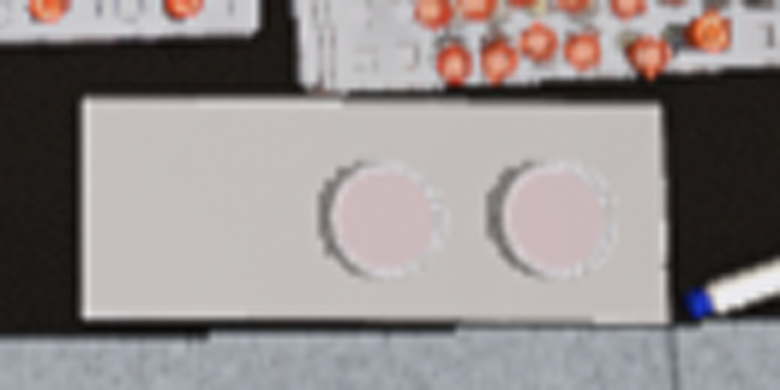

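Run:
```python
from h import *
p,d=bot.capture("side"); crop("side",p,205,215,50,45,14,"s5")
T=bot.get_calibration("side")["pose"];K=bot.get_calibration("side")["mtx"]
m=((p[:,:,0].astype(int)-p[:,:,1]>8)&(p[:,:,0]>130)); m[:222]=0;m[245:]=0;m[:,:215]=0;m[:,240:]=0
v,u=np.nonzero(m);D=d[v,u];ok=D>0
C=np.c_[(u-K[0,2])/K[0,0]*D,-(v-K[1,2])/K[1,1]*D,-D][ok]
W=C@T[:3,:3].T+T[:3,3]
print(len(W),W.min(0),W.max(0),W.mean(0))
A=np.c_[W[:,:2],np.ones(len(W))];print(np.linalg.lstsq(A,W[:,2],rcond=None)[0])
```

```text
147 [0.39019203 0.34374753 0.12009176] [0.45783546 0.41339825 0.20485923] [0.43355806 0.37522561 0.13657897]
[-0.14978299  0.04329882  0.18527176]
```

View pics/s5.png

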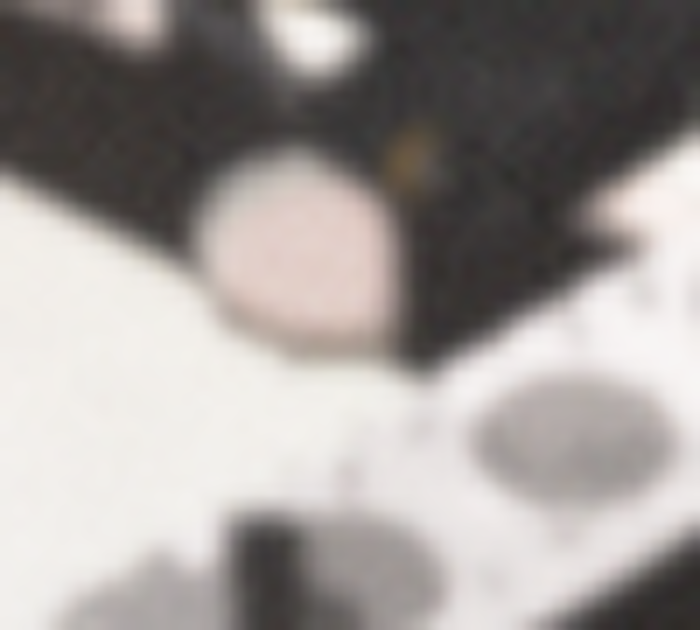

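The dish hangs roughly flat in the grip: the height of its outline fits a level disc, and its top at z≈0.137 is as expected. The other two dishes haven't moved. Lowering it onto place C.

jog_arm(motion=[0,40,2,0,0,0,0,70,2,0,0,0,0,82,2,0,0,0,0,88,2,0,0,0,0,91,2,0,0,0,0,91,2,0,0,0])

```text
time_s: 12.38
position: [0.437, 0.3615, 0.0582]
tcp_rot: [[-0.217, 0.001, 0.976], [-0.976, 0.001, -0.217], [-0.001, -1.0, 0.001]]
force: [-0.1, -0.2, -1.0]
opening: 0.693
```

Run:
```python
from h import *
h=77.2
plan((*tr(h,228,0),.057,h-90))
p,d=bot.capture("side"); crop("side",p,190,210,80,80,9,"s6")
```

```text
t 12.38 at [437.  361.5  58.2] az -12.5 F [-0.1 -0.2 -1. ] open 0.693 J [28. 42. 98. -0. 40. 41.]
[2 1 0] [-0.1  0.3 -0. ]
```

View pics/s6.png

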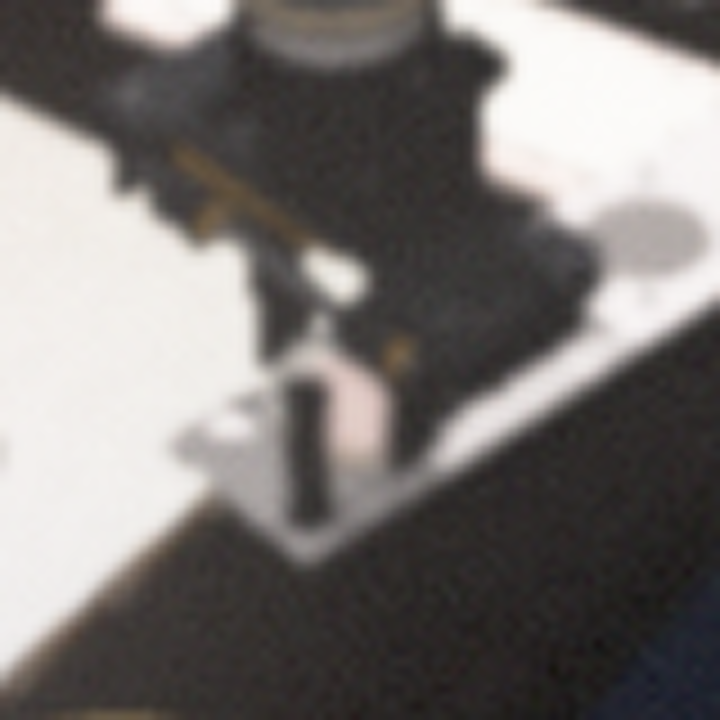

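jog_arm(motion=[2,1,0,0,0,0,2,1,0,0,0,0])

```text
time_s: 12.68
position: [0.4361, 0.3591, 0.0568]
tcp_rot: [[-0.217, 0.0, 0.976], [-0.976, 0.0, -0.217], [-0.0, -1.0, 0.0]]
force: [0.5, 1.2, -0.3]
opening: 0.693
```

jog_arm(motion=[0,0,0,0,0,0,0,0,0,0,0,0,0,0,0,0,0,0,0,0,0,0,0,0], gripper=0.82)

```text
time_s: 13.18
position: [0.4361, 0.3593, 0.0565]
tcp_rot: [[-0.217, 0.0, 0.976], [-0.976, 0.0, -0.217], [-0.0, -1.0, 0.0]]
force: [0.6, 0.1, 0.1]
opening: 0.818
```

jog_arm(motion=[0,-40,0,0,0,0,0,-95,0,0,0,0,0,-95,0,0,0,0])

```text
time_s: 13.55
position: [0.4389, 0.3609, 0.1557]
tcp_rot: [[-0.217, 0.009, 0.976], [-0.976, 0.005, -0.217], [-0.007, -1.0, 0.007]]
force: [0.2, 0.0, 0.1]
opening: 0.82
```

Run:
```python
from h import *
plan((.3902,-.2776,.15,-90))
```

```text
t 13.55 at [438.9 360.9 155.7] az -12.5 F [0.2 0.  0.1] open 0.82 J [28. 32. 95.  0. 51. 41.]
[634   2  91] [-0.1 77.5 -0.6]
```

jog_arm(motion=[634,0,91,0,77.5,0,634,0,91,0,77.5,0,634,0,91,0,77.5,0,634,0,91,0,77.5,0,634,0,91,0,77.5,0,634,0,91,0,77.5,0,634,0,91,0,77.5,0,634,0,91,0,77.5,0,634,0,91,0,77.5,0,634,0,91,0,77.5,0,634,0,91,0,77.5,0,634,0,91,0,77.5,0,634,0,91,0,77.5,0,634,0,91,0,77.5,0,634,0,91,0,77.5,0])

```text
time_s: 15.42
position: [0.3874, -0.2781, 0.1516]
tcp_rot: [[-1.0, -0.0, 0.001], [-0.001, 0.0, -1.0], [0.0, -1.0, -0.0]]
force: [-1.6, 0.1, 0.6]
opening: 0.816
```

Run:
```python
from h import *
p,d=bot.capture("top"); crop("top",p,60,140,200,135,4,"t7")
crop("top",p,285,200,130,75,6,"t7b")
p,d=bot.capture("side"); crop("side",p,190,150,200,150,4,"s7")
plan((.3902,-.2776,.030,-90))
```

```text
t 15.53 at [ 387.4 -278.7  151.7] az -90.0 F [-0.3 -0.2  0. ] open 0.822 J [-49.  28. 108.   0.  44.  41.]
[ -3 122  -1] [ 0.  0. -0.]
```

View pics/t7.png

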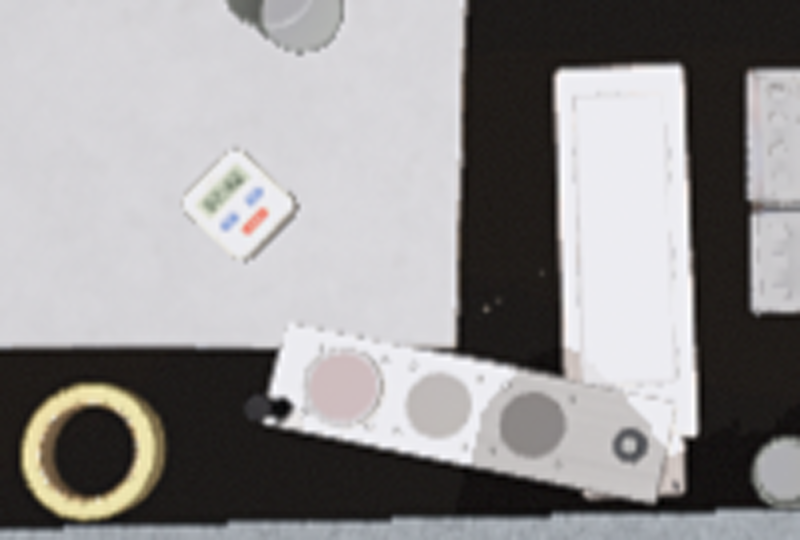

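View pics/t7b.png

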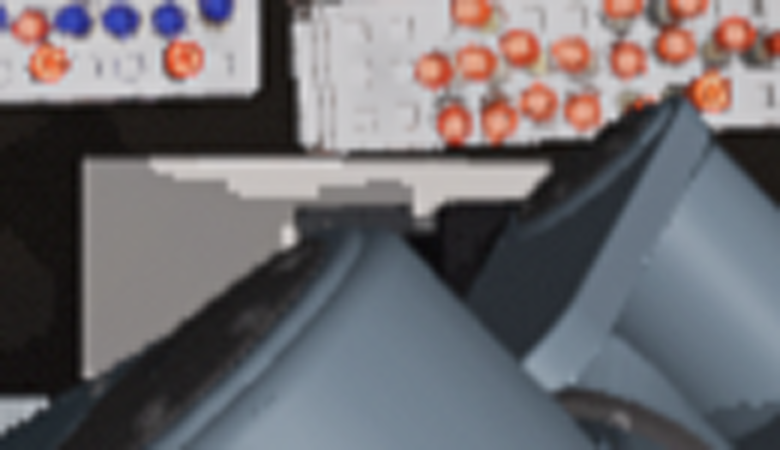

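View pics/s7.png

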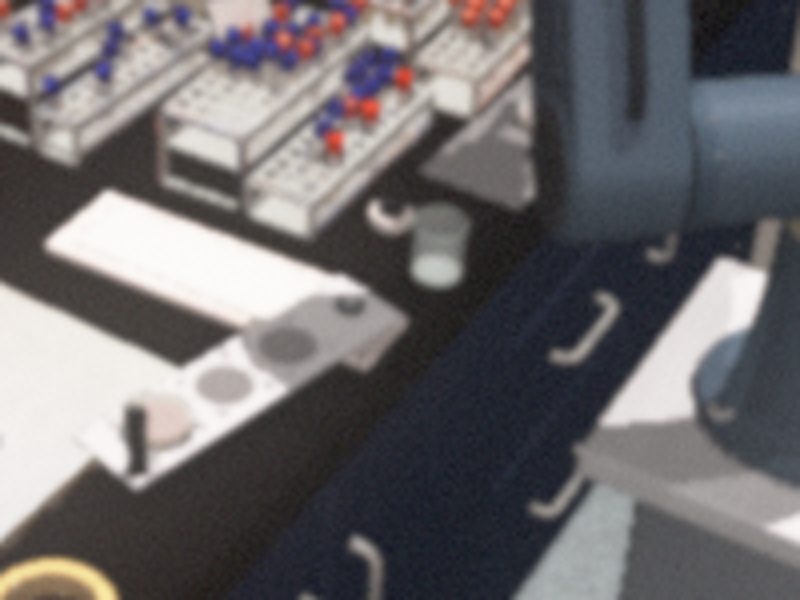

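The first dish is seated centred in place C. Going down on dish 2.

jog_arm(motion=[-3,50,-1,0,0,0,-3,85,-1,0,0,0,-3,105,-1,0,0,0,-3,121,-1,0,0,0,-3,121,-1,0,0,0,-3,121,-1,0,0,0])

```text
time_s: 16.27
position: [0.3905, -0.2785, 0.031]
tcp_rot: [[-1.0, 0.0, -0.001], [0.001, -0.001, -1.0], [-0.0, -1.0, 0.001]]
force: [-0.7, 0.1, 0.3]
opening: 0.823
```

jog_arm(motion=[0,0,0,0,0,0,0,0,0,0,0,0,0,0,0,0,0,0,0,0,0,0,0,0,0,0,0,0,0,0], gripper=0.6)

```text
time_s: 16.9
position: [0.3905, -0.2787, 0.0312]
tcp_rot: [[-1.0, 0.001, -0.001], [0.001, -0.001, -1.0], [-0.001, -1.0, 0.001]]
force: [0.5, 0.4, 6.2]
opening: 0.686
```

jog_arm(motion=[0,-15,0,0,0,0,0,-50,0,0,0,0,0,-100,0,0,0,0,0,-120,0,0,0,0,0,-120,0,0,0,0])

```text
time_s: 17.52
position: [0.3909, -0.2791, 0.1526]
tcp_rot: [[-1.0, 0.003, -0.001], [0.001, -0.004, -1.0], [-0.003, -1.0, 0.004]]
force: [0.4, 0.3, -0.5]
opening: 0.689
```

Run:
```python
from h import *
h=77.2
plan((*tr(h,153,0),.15,h-90))
```

```text
t 17.52 at [ 390.9 -279.1  152.6] az -90.0 F [ 0.4  0.3 -0.5] open 0.689 J [-49.  28. 108.  -0.  44.  41.]
[ -28    1 -566] [ -0.3 -77.2  -0. ]
```

jog_arm(motion=[-28,0,-566,0,-77,0,-28,0,-566,0,-77,0,-28,0,-566,0,-77,0,-28,0,-566,0,-77,0,-28,0,-566,0,-77,0,-28,0,-566,0,-77,0,-28,0,-566,0,-77,0,-28,0,-566,0,-77,0,-28,0,-566,0,-77,0,-28,0,-566,0,-77,0,-28,0,-566,0,-77,0,-28,0,-566,0,-77,0,-28,0,-566,0,-77,0,-28,0,-566,0,-77,0])

```text
time_s: 19.27
position: [0.4189, 0.2866, 0.1506]
tcp_rot: [[-0.228, -0.0, 0.974], [-0.974, -0.0, -0.228], [0.0, -1.0, -0.0]]
force: [0.3, 0.4, -0.1]
opening: 0.69
```

Run:
```python
from h import *
h=77.2
plan((*tr(h,153,0),.059,h-90))
p,d=bot.capture("top"); crop("top",p,285,210,130,65,6,"t8b"); cv2.imwrite("pics/top8.png",p[:,:,::-1])
p,d=bot.capture("side"); crop("side",p,190,200,90,90,8,"s8")
```

```text
t 19.27 at [418.9 286.6 150.6] az -13.2 F [ 0.3  0.4 -0.1] open 0.69 J [ 22.  29. 104.  -0.  47.  35.]
[ 0 92  1] [ 0.  -0.4  0. ]
```

View pics/s8.png

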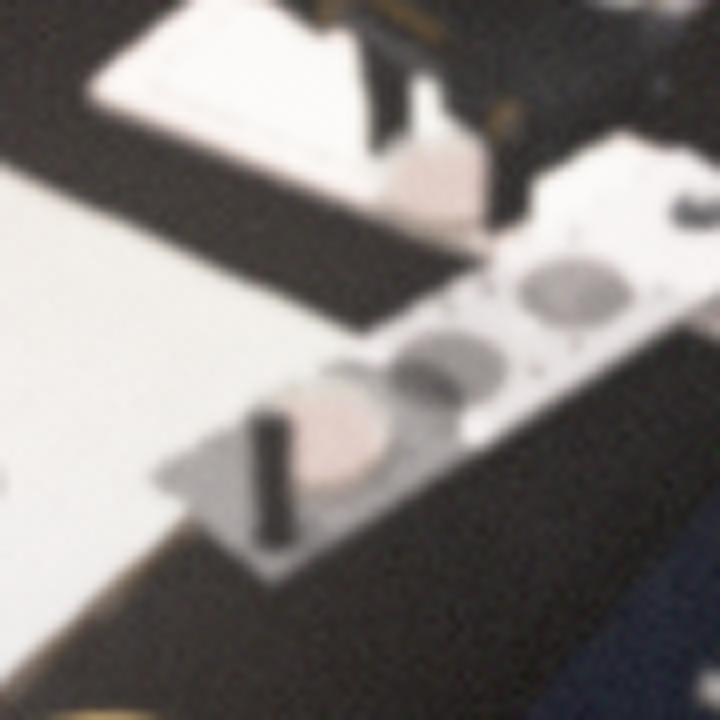

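View pics/t8b.png

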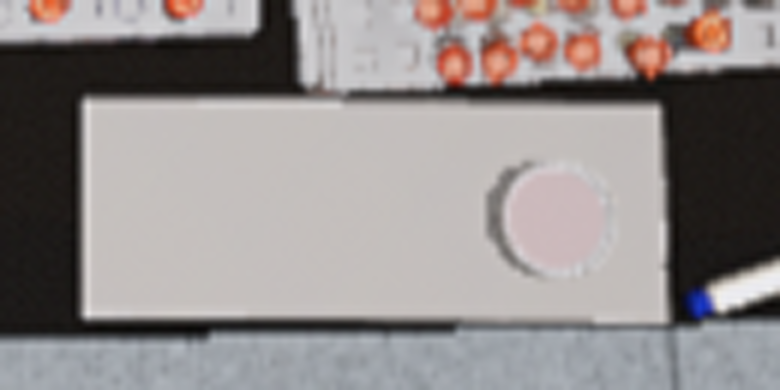

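jog_arm(motion=[0,45,1,0,0,0,0,72,1,0,0,0,0,84,1,0,0,0,0,90,1,0,0,0,0,92,1,0,0,0,0,92,1,0,0,0,0,92,1,0,0,0])

```text
time_s: 20.25
position: [0.4201, 0.2876, 0.0592]
tcp_rot: [[-0.226, 0.001, 0.974], [-0.974, 0.001, -0.226], [-0.001, -1.0, 0.001]]
force: [-0.8, 0.9, -0.3]
opening: 0.691
```

jog_arm(motion=[0,0,0,0,0,0,0,0,0,0,0,0,0,0,0,0,0,0,0,0,0,0,0,0], gripper=0.82)

```text
time_s: 20.75
position: [0.4197, 0.2874, 0.0586]
tcp_rot: [[-0.226, 0.0, 0.974], [-0.974, 0.0, -0.226], [-0.0, -1.0, 0.0]]
force: [-0.4, -0.3, 0.2]
opening: 0.82
```

jog_arm(motion=[0,-40,0,0,0,0,0,-92,0,0,0,0,0,-92,0,0,0,0])

```text
time_s: 21.12
position: [0.4221, 0.2885, 0.154]
tcp_rot: [[-0.226, 0.008, 0.974], [-0.974, 0.003, -0.226], [-0.005, -1.0, 0.007]]
force: [-0.4, -0.2, 0.2]
opening: 0.816
```

Run:
```python
from h import *
plan((.3885,-.3675,.15,-90))
```

```text
t 21.12 at [422.1 288.5 154. ] az -13.0 F [-0.4 -0.2  0.2] open 0.816 J [ 22.  29. 104.   0.  47.  35.]
[647   2 115] [-0.2 77.  -0.5]
```

jog_arm(motion=[647,0,115,0,77,0,647,0,115,0,77,0,647,0,115,0,77,0,647,0,115,0,77,0,647,0,115,0,77,0,647,0,115,0,77,0,647,0,115,0,77,0,647,0,115,0,77,0,647,0,115,0,77,0,647,0,115,0,77,0,647,0,115,0,77,0,647,0,115,0,77,0,647,0,115,0,77,0,647,0,115,0,77,0,647,0,115,0,77,0])

```text
time_s: 23.0
position: [0.3858, -0.3675, 0.1505]
tcp_rot: [[-1.0, -0.0, 0.001], [-0.001, 0.001, -1.0], [0.0, -1.0, -0.001]]
force: [0.2, 0.1, -0.3]
opening: 0.822
```

Run:
```python
from h import *
p,d=bot.capture("top"); crop("top",p,60,180,200,95,4,"t9")
crop("top",p,285,200,130,75,6,"t9b")
plan((.3885,-.3675,.031,-90))
```

```text
t 23.05 at [ 385.8 -367.9  150.6] az -90.0 F [ 0.9 -0.2  0.2] open 0.821 J [-56.  31. 100.   0.  49.  34.]
[ -3 120   0] [0. 0. 0.]
```

View pics/t9.png

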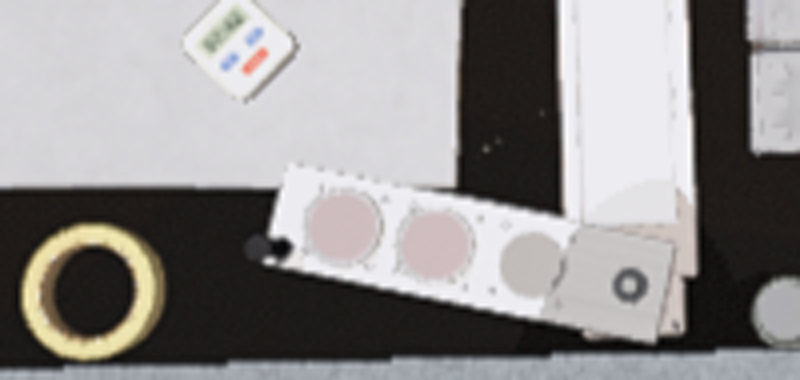

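View pics/t9b.png

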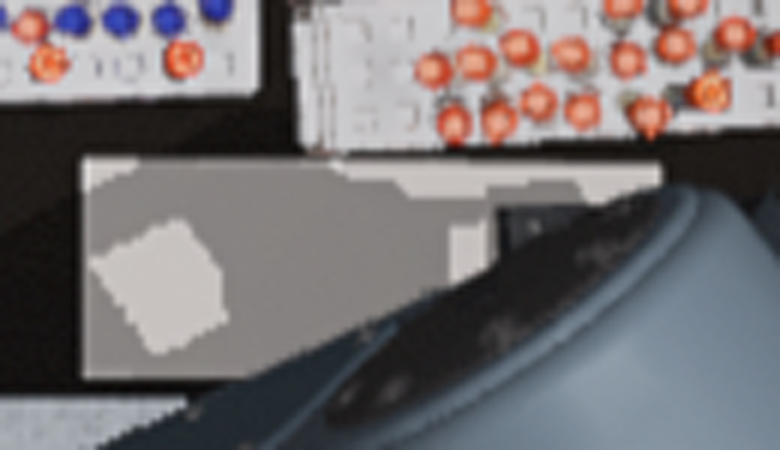

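Places B and C are filled. Next is dish 3.

jog_arm(motion=[-3,50,0,0,0,0,-3,85,0,0,0,0,-3,105,0,0,0,0,-3,119,0,0,0,0,-3,119,0,0,0,0,-3,119,0,0,0,0])

```text
time_s: 23.8
position: [0.389, -0.3693, 0.0323]
tcp_rot: [[-1.0, 0.001, -0.001], [0.001, -0.001, -1.0], [-0.001, -1.0, 0.001]]
force: [-1.0, 0.3, -0.1]
opening: 0.822
```

jog_arm(motion=[0,0,0,0,0,0,0,0,0,0,0,0,0,0,0,0,0,0,0,0,0,0,0,0,0,0,0,0,0,0], gripper=0.6)

```text
time_s: 24.42
position: [0.3889, -0.3693, 0.0323]
tcp_rot: [[-1.0, 0.001, -0.001], [0.001, -0.001, -1.0], [-0.001, -1.0, 0.001]]
force: [0.3, 0.6, 5.4]
opening: 0.691
```

jog_arm(motion=[0,-15,0,0,0,0,0,-50,0,0,0,0,0,-100,0,0,0,0,0,-120,0,0,0,0,0,-120,0,0,0,0])

```text
time_s: 25.05
position: [0.3893, -0.3697, 0.1537]
tcp_rot: [[-1.0, 0.003, -0.001], [0.001, -0.004, -1.0], [-0.003, -1.0, 0.004]]
force: [0.2, 0.3, -0.3]
opening: 0.693
```

Run:
```python
from h import *
h=77.2
plan((*tr(h,78,0),.15,h-90))
```

```text
t 25.05 at [ 389.3 -369.7  153.7] az -90.0 F [ 0.2  0.3 -0.3] open 0.693 J [-55.  31. 100.   0.  49.  35.]
[ -13    2 -583] [ -0.3 -77.2   0. ]
```

jog_arm(motion=[-13,0,-583,0,-77,0,-13,0,-583,0,-77,0,-13,0,-583,0,-77,0,-13,0,-583,0,-77,0,-13,0,-583,0,-77,0,-13,0,-583,0,-77,0,-13,0,-583,0,-77,0,-13,0,-583,0,-77,0,-13,0,-583,0,-77,0,-13,0,-583,0,-77,0,-13,0,-583,0,-77,0,-13,0,-583,0,-77,0,-13,0,-583,0,-77,0,-13,0,-583,0,-77,0,-13,0,-583,0,-77,0])

```text
time_s: 26.92
position: [0.4023, 0.2135, 0.1516]
tcp_rot: [[-0.227, -0.0, 0.974], [-0.974, -0.0, -0.227], [0.0, -1.0, -0.0]]
force: [-0.0, 0.0, -0.4]
opening: 0.69
```

Run:
```python
from h import *
h=77.2
plan((*tr(h,78,0),.060,h-90))
p,d=bot.capture("top"); crop("top",p,60,180,200,95,4,"t10")
p,d=bot.capture("side"); crop("side",p,190,200,90,90,8,"s10")
```

```text
t 26.93 at [402.3 213.5 151.6] az -13.1 F [-0.   0.  -0.4] open 0.69 J [ 14.  26. 111.  -0.  42.  27.]
[ 0 92  1] [ 0.  -0.3  0. ]
```

View pics/s10.png

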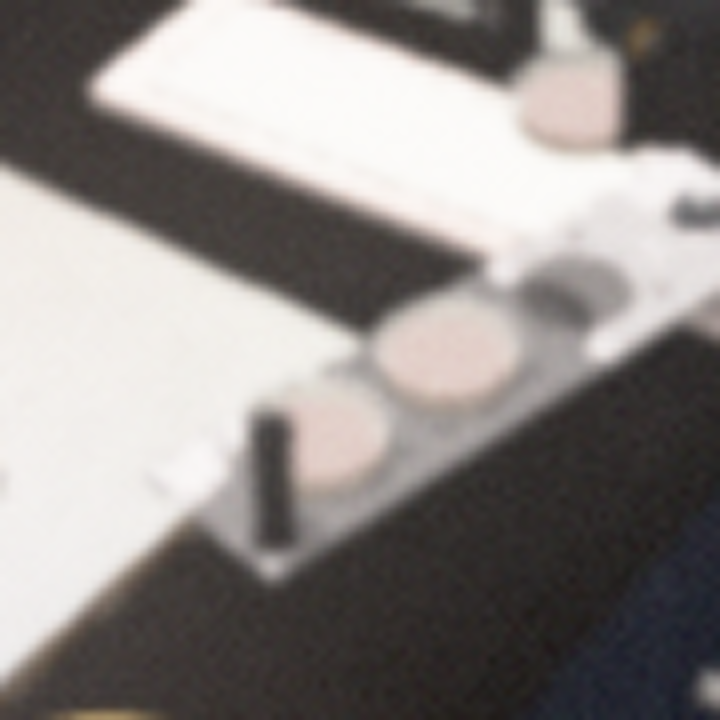

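jog_arm(motion=[0,45,1,0,0,0,0,72,1,0,0,0,0,84,1,0,0,0,0,90,1,0,0,0,0,92,1,0,0,0,0,92,1,0,0,0,0,92,1,0,0,0])

```text
time_s: 27.9
position: [0.4035, 0.214, 0.0602]
tcp_rot: [[-0.226, 0.001, 0.974], [-0.974, 0.0, -0.226], [-0.001, -1.0, 0.001]]
force: [0.1, 0.6, -0.6]
opening: 0.691
```

jog_arm(motion=[0,0,0,0,0,0,0,0,0,0,0,0,0,0,0,0,0,0,0,0,0,0,0,0], gripper=0.82)

```text
time_s: 28.4
position: [0.4031, 0.2139, 0.0596]
tcp_rot: [[-0.226, -0.0, 0.974], [-0.974, 0.0, -0.226], [-0.0, -1.0, -0.0]]
force: [0.2, -0.1, -1.1]
opening: 0.814
```

jog_arm(motion=[0,-40,0,0,0,0,0,-92,0,0,0,0,0,-140,0,0,0,0,0,-140,0,0,0,0])

```text
time_s: 28.9
position: [0.4053, 0.2145, 0.2028]
tcp_rot: [[-0.226, 0.009, 0.974], [-0.974, 0.002, -0.226], [-0.004, -1.0, 0.008]]
force: [-0.8, 0.8, 0.1]
opening: 0.821
```

Run:
```python
from h import *
h=77.2
# closing push: finger on +y side of post, tray y = 27+8+15+6=56..
plan((*tr(h,276,62),.2,h-90),(*tr(h,276,62),.08,h-90))
p,d=bot.capture("top"); crop("top",p,60,180,200,95,4,"t11")
p,d=bot.capture("side"); crop("side",p,190,200,90,90,8,"s11")
```

```text
t 28.9 at [405.3 214.5 202.8] az -13.0 F [-0.8  0.8  0.1] open 0.821 J [ 14.  21. 108.   0.  50.  27.]
[-196    3  -65] [-0.5 -0.2 -0.2]
[-196  123  -66] [-0.5 -0.2 -0.2]
```

View pics/s11.png

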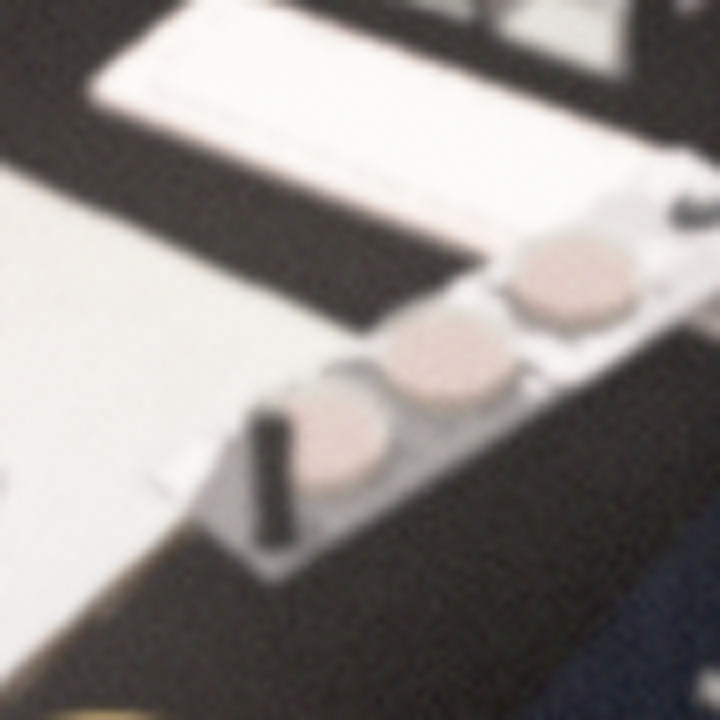

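View pics/t11.png

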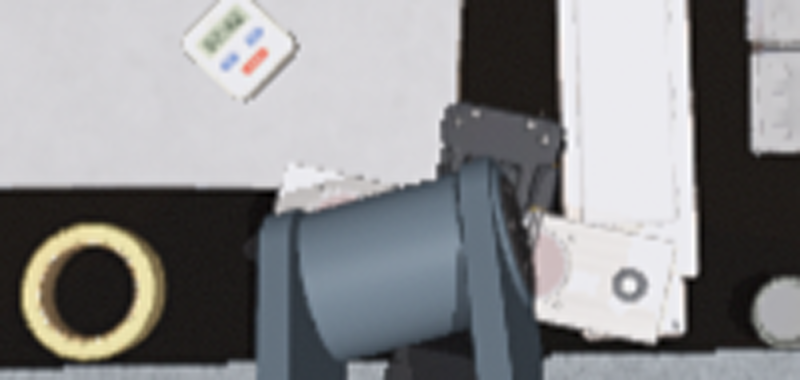

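All three dishes are seated. The next move takes shut fingers to the outer side of the post.

jog_arm(motion=[-60,0,-20,0,0,0,-120,0,-40,0,0,0,-196,0,-65,0,0,0,-196,0,-65,0,0,0,-196,0,-65,0,0,0,-196,0,-65,0,0,0,-196,0,-65,0,0,0], gripper=0)

```text
time_s: 29.88
position: [0.3842, 0.4177, 0.1993]
tcp_rot: [[-0.228, -0.001, 0.974], [-0.974, -0.001, -0.228], [0.001, -1.0, -0.001]]
force: [0.3, 0.6, 0.0]
opening: 0.106
```

Run:
```python
from h import *
h=77.2
plan((*tr(h,276,60),.2,h-90),(*tr(h,276,60),.078,h-90))
p,d=bot.capture("top"); 
for n,q in(("A",78),("B",153),("C",228)): 
    pass
crop("top",p,60,180,200,95,4,"t12")
```

```text
t 29.88 at [384.2 417.7 199.3] az -13.2 F [0.3 0.6 0. ] open 0.106 J [36. 29. 93. -0. 58. 49.]
[-3 -1  4] [ 0.  -0.4  0.1]
[ -3 121   4] [ 0.  -0.4  0.1]
```

View pics/t12.png

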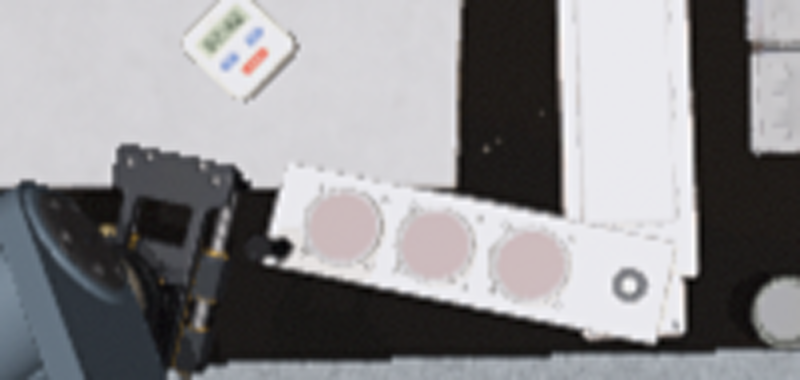

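jog_arm(motion=[-3,30,4,0,0,0,-3,75,4,0,0,0,-3,110,4,0,0,0,-3,121,4,0,0,0,-3,121,4,0,0,0])

```text
time_s: 30.55
position: [0.3888, 0.421, 0.0785]
tcp_rot: [[-0.227, -0.001, 0.974], [-0.974, -0.0, -0.227], [0.001, -1.0, -0.0]]
force: [-0.0, 0.1, 1.0]
opening: 0.009
```

Run:
```python
from h import *
h=77.2
plan(*[(*tr(a,274,y),.077,a-90) for a,y in((77,56),(77,53),(76,52),(74,52),(70,52),(66,52),(62,52),(58,52),(54,52),(50,52),(46,52),(42,52))])
```

```text
t 30.55 at [388.8 421.   78.5] az -13.1 F [-0.   0.1  1. ] open 0.009 J [36. 40. 97. -0. 43. 49.]
[3 2 5] [ 0.  -0.1  0. ]
[3 2 8] [ 0.  -0.1  0. ]
[ 2  2 14] [0.  0.9 0. ]
[ 1  2 23] [0.  2.9 0. ]
[-1  2 43] [0.  6.9 0. ]
[-2  2 62] [ 0.  10.9  0. ]
[-1  2 81] [ 0.  14.9  0. ]
[  1   2 101] [ 0.  18.9  0. ]
[  4   1 120] [ 0.  22.9  0. ]
[  9   1 139] [ 0.  26.9  0. ]
[ 15   1 157] [ 0.  30.9  0. ]
[ 22   1 175] [ 0.  34.9  0. ]
```

jog_arm(motion=[2,1,5,0,0,0,2,1,8,0,0,0,2,1,11,0,0.5,0,2,1,17,0,1.5,0,1,1,24,0,3,0,0,1,33,0,5,0,-1,1,43,0,7,0,-2,1,52,0,9,0,-2,1,62,0,11,0,-2,1,71,0,13,0,-1,1,81,0,15,0,0,1,91,0,17,0,1,1,101,0,19,0,2,1,110,0,21,0,4,1,120,0,23,0,6,1,129,0,25,0,9,1,139,0,27,0,12,1,148,0,29,0,15,1,157,0,31,0,17,1,163,0,32,0])

```text
time_s: 33.05
position: [0.5441, 0.3677, 0.0775]
tcp_rot: [[-0.709, -0.0, 0.705], [-0.705, -0.0, -0.709], [0.0, -1.0, 0.0]]
force: [-1.4, -0.7, 0.1]
opening: 0.005
```

Run:
```python
from h import *
p,d=bot.capture("top"); crop("top",p,110,140,140,130,5,"t13")
plan(*[(*tr(a,274,52),.077,a-90) for a in(45,44,42,38,34,30,26,22,18,14,11,9,8,7)])
```

```text
t 33.1 at [544.9 367.4  77.6] az -45.2 F [ 0.1 -0.8 -0.1] open 0.006 J [24. 44. 84. -0. 51. 69.]
[ 1  1 -2] [-0.  -0.2 -0. ]
[0 1 3] [-0.   0.8 -0. ]
[-1  1 12] [-0.   2.8 -0. ]
[-3  1 32] [-0.   6.8 -0. ]
[-4  1 51] [-0.  10.8 -0. ]
[-3  1 71] [-0.  14.8 -0. ]
[-1  1 90] [-0.  18.8 -0. ]
[  2   1 109] [-0.  22.8 -0. ]
[  7   1 128] [-0.  26.8 -0. ]
[ 13   1 147] [-0.  30.8 -0. ]
[ 18   1 160] [-0.  33.8 -0. ]
[ 22   1 169] [-0.  35.8 -0. ]
[ 24   1 173] [-0.  36.8 -0. ]
[ 27   1 178] [-0.  37.8 -0. ]
```

View pics/t13.png

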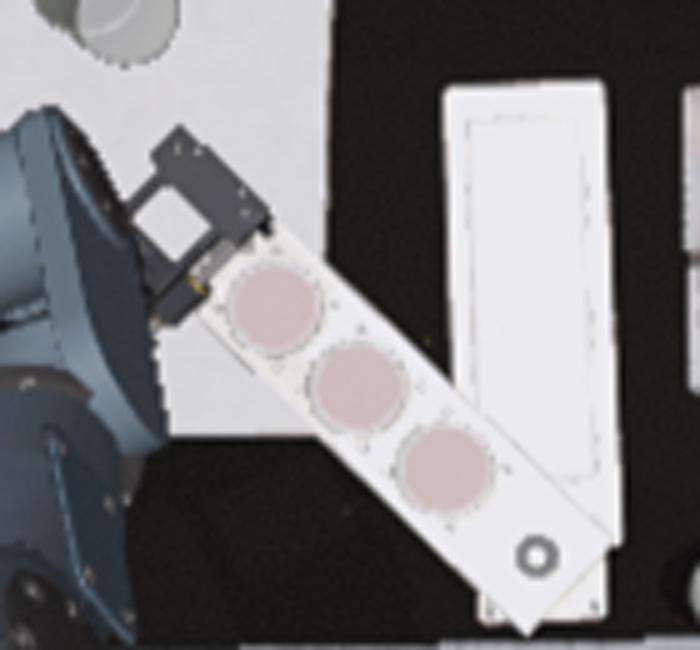

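jog_arm(motion=[0,0,3,0,1,0,-1,0,12,0,3,0,-2,0,22,0,5,0,-3,0,32,0,7,0,-4,0,41,0,9,0,-4,0,51,0,11,0,-4,0,61,0,13,0,-3,0,71,0,15,0,-2,0,80,0,17,0,-1,0,90,0,19,0,0,0,99,0,21,0,2,0,109,0,23,0,4,0,118,0,25,0,7,0,128,0,27,0,10,0,137,0,29,0,13,0,147,0,31,0,16,0,154,0,32.5,0,18,0,160,0,34,0,20,0,165,0,35,0,22,0,169,0,36,0])

```text
time_s: 35.6
position: [0.6473, 0.2328, 0.0775]
tcp_rot: [[-0.988, -0.0, 0.155], [-0.155, -0.0, -0.988], [0.0, -1.0, -0.0]]
force: [-1.0, 0.1, 0.9]
opening: 0.003
```

Run:
```python
from h import *
p,d=bot.capture("top"); crop("top",p,150,140,120,130,5,"t14")
plan(*[(*tr(a,274,52),.077,a-90) for a in(9,8,7,6,5,4,3,2,1)])
```

```text
t 35.65 at [647.6 232.2  77.5] az -81.1 F [ 0.  -0.3 -0.1] open 0.006 J [10. 46. 79. -0. 55. 92.]
[-1  1  1] [-0.  -0.1 -0. ]
[-1  1  5] [-0.   0.9 -0. ]
[-2  1 10] [-0.   1.9 -0. ]
[-3  1 15] [-0.   2.9 -0. ]
[-4  1 20] [-0.   3.9 -0. ]
[-4  1 25] [-0.   4.9 -0. ]
[-5  1 29] [-0.   5.9 -0. ]
[-5  1 34] [-0.   6.9 -0. ]
[-5  1 39] [-0.   7.9 -0. ]
```

View pics/t14.png

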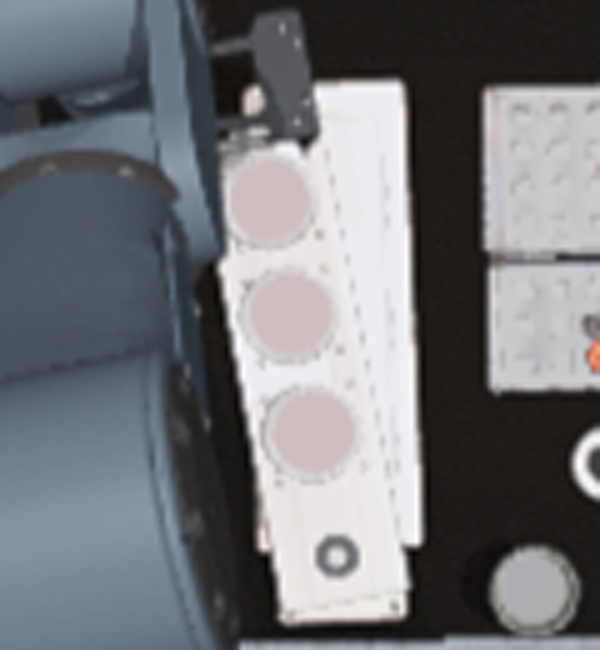

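jog_arm(motion=[-1,0,5,0,1,0,-2,0,10,0,2,0,-3,0,15,0,3,0,-4,0,20,0,4,0,-4,0,24,0,5,0,-4,0,26,0,5.5,0])

```text
time_s: 36.4
position: [0.6558, 0.2076, 0.0776]
tcp_rot: [[-0.998, 0.001, 0.059], [-0.059, 0.0, -0.998], [-0.001, -1.0, -0.0]]
force: [0.3, 1.3, -0.8]
opening: 0.003
```

jog_arm(motion=[0,0,2,0,0.5,0,0,0,4,0,1,0,0,0,6,0,1,0,0,0,6,0,1,0])

```text
time_s: 36.9
position: [0.6557, 0.2017, 0.0776]
tcp_rot: [[-0.999, -0.0, 0.043], [-0.043, -0.0, -0.999], [0.0, -1.0, 0.0]]
force: [-0.2, 0.2, 0.4]
opening: 0.004
```

Run:
```python
from h import *
p,d=bot.capture("top"); crop("top",p,150,140,120,130,5,"t15")
plan(*[(*tr(a,274,52),.077,a-90) for a in(4,3,2,1,0)])
```

```text
t 36.95 at [655.6 201.8  77.6] az -87.5 F [ 0.1 -0.6 -0.4] open 0.005 J [ 8. 46. 79. -0. 55. 95.]
[ 0  1 -7] [-0.  -1.5  0. ]
[-1  1 -2] [-0.  -0.5  0. ]
[-2  1  3] [-0.   0.5  0. ]
[-3  1  8] [-0.   1.5  0. ]
[-4  1 12] [-0.   2.5  0. ]
```

View pics/t15.png

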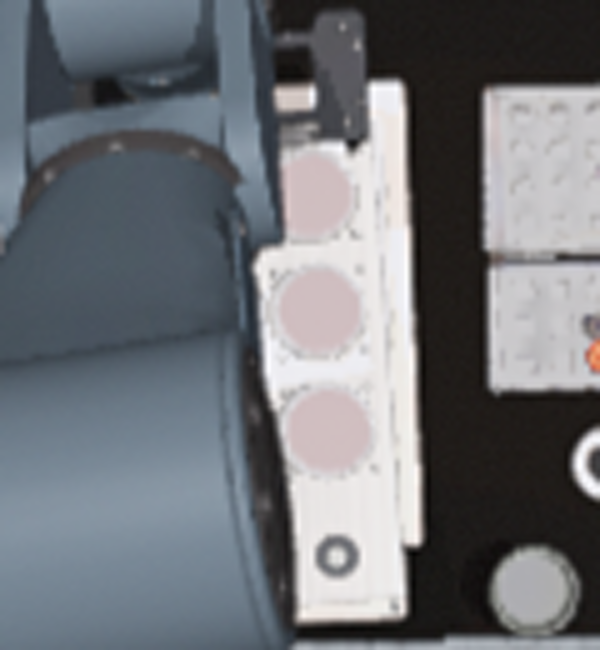

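jog_arm(motion=[0,0,2,0,0.5,0,0,0,4,0,1,0,0,0,5,0,1,0,0,0,5,0,1,0])

```text
time_s: 37.45
position: [0.6559, 0.1968, 0.0776]
tcp_rot: [[-1.0, -0.0, 0.025], [-0.025, -0.0, -1.0], [0.0, -1.0, 0.0]]
force: [-0.0, 0.7, -0.4]
opening: 0.004
```

jog_arm(motion=[0,0,1,0,0,0,0,0,2,0,0,0,0,0,2,0,0,0])

```text
time_s: 37.83
position: [0.656, 0.1949, 0.0775]
tcp_rot: [[-1.0, -0.0, 0.025], [-0.025, -0.0, -1.0], [0.0, -1.0, 0.0]]
force: [0.4, 1.2, 0.4]
opening: 0.004
```

jog_arm(motion=[0,0,1,0,0,0,0,0,2,0,0,0,0,0,2,0,0,0])

```text
time_s: 38.2
position: [0.656, 0.1928, 0.0775]
tcp_rot: [[-1.0, -0.0, 0.025], [-0.025, -0.0, -1.0], [0.0, -1.0, 0.0]]
force: [0.0, 0.7, 0.8]
opening: 0.008
```

jog_arm(motion=[0,0,0.5,0,0,0,0,0,1,0,0,0,0,0,1,0,0,0])

```text
time_s: 38.58
position: [0.6561, 0.1924, 0.0776]
tcp_rot: [[-1.0, 0.0, 0.025], [-0.025, 0.001, -1.0], [-0.0, -1.0, -0.001]]
force: [0.7, 3.0, -0.2]
opening: 0.007
```

jog_arm(motion=[0,0,0.5,0,0,0,0,0,1,0,0,0,0,0,1,0,0,0])

```text
time_s: 38.95
position: [0.6561, 0.1921, 0.0776]
tcp_rot: [[-1.0, 0.0, 0.025], [-0.025, 0.002, -1.0], [-0.0, -1.0, -0.002]]
force: [0.4, 5.9, 0.5]
opening: 0.003
```

Run:
```python
from h import *
p,d=bot.capture("top"); crop("top",p,150,140,120,130,5,"t16")
plan(*[(*tr(a,274,52),.077,a-90) for a in(2,1,0)])
```

```text
t 39.0 at [656.1 192.1  77.6] az -88.6 F [2.1 5.9 0. ] open 0.0 J [ 7. 46. 80.  0. 54. 95.]
[-2  1 -7] [ 0.1 -0.6 -0. ]
[-3  1 -2] [ 0.1  0.4 -0. ]
[-4  1  3] [ 0.1  1.4 -0. ]
```

View pics/t16.png

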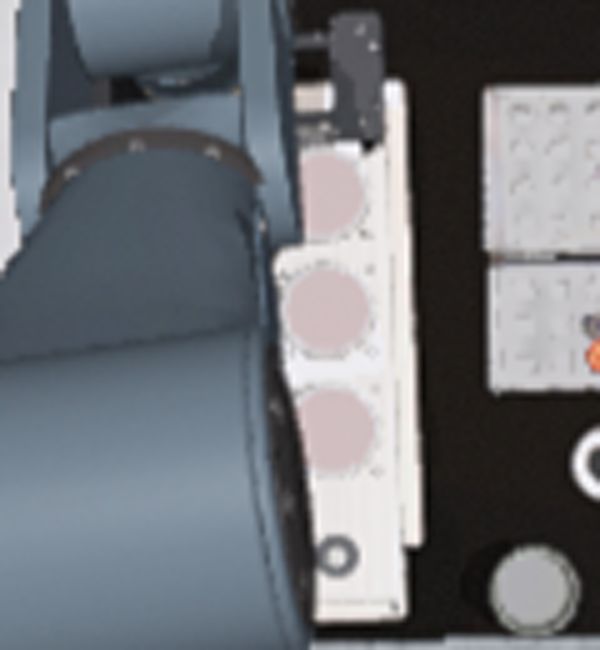

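jog_arm(motion=[0,0,-10,0,0,0,0,0,-12,0,0,0,0,-60,-12,0,0,0,0,-120,-12,0,0,0,0,-120,-12,0,0,0])

```text
time_s: 39.62
position: [0.6596, 0.2032, 0.2042]
tcp_rot: [[-1.0, 0.013, 0.026], [-0.026, 0.001, -1.0], [-0.013, -1.0, -0.001]]
force: [0.4, 0.7, 0.0]
opening: 0.007
```

Run:
```python
from h import *
for z in(0,.06,.1):print(pt("top",248,217.5,z),pt("top",328,216,z))
d=np.load("pics/top0.npy")
K=bot.get_calibration("top")["mtx"];T=bot.get_calibration("top")["pose"]
for u in(255,265,275,290):
  for v in(195,205,212,216,220,224):
    D=d[v,u];w=T[:3,:3]@np.array([(u-K[0,2])/K[0,0]*D,-(v-K[1,2])/K[1,1]*D,-D])+T[:3,3];print(u,v,np.round(w,3))
plan((.438,-.0341,.12,-90),(.438,-.0341,.045,-90))
```

```text
[0.48916206 0.03844672 0.        ] [ 0.48814236 -0.21972438  0.        ]
[0.48486222 0.03867198 0.06      ] [ 0.48389139 -0.20712507  0.06      ]
[0.48199566 0.03882215 0.1       ] [ 0.48105741 -0.19872554  0.1       ]
255 195 [0.556 0.015 0.043]
255 205 [0.529 0.015 0.006]
255 212 [ 0.507  0.015 -0.001]
255 216 [0.49  0.017 0.043]
255 220 [0.48  0.016 0.004]
255 224 [0.468 0.016 0.003]
265 195 [ 0.555 -0.016  0.047]
265 205 [ 0.524 -0.015  0.042]
265 212 [ 0.502 -0.015  0.043]
265 216 [ 0.489 -0.014  0.044]
265 220 [ 0.48  -0.016  0.001]
265 224 [ 0.467 -0.016  0.   ]
275 195 [ 0.555 -0.048  0.038]
275 205 [ 0.52  -0.044  0.077]
275 212 [ 0.501 -0.046  0.045]
275 216 [ 0.489 -0.046  0.042]
275 220 [ 0.479 -0.048 -0.002]
275 224 [ 0.466 -0.048  0.001]
290 195 [ 0.559 -0.099  0.001]
290 205 [ 0.518 -0.089  0.082]
290 212 [ 0.497 -0.089  0.078]
290 216 [ 0.488 -0.092  0.044]
290 220 [ 0.478 -0.097  0.   ]
290 224 [ 0.465 -0.096  0.005]
t 39.62 at [659.6 203.2 204.2] az -88.5 F [0.4 0.7 0. ] open 0.007 J [ 8. 37. 75. -0. 67. 96.]
[229  81 232] [ 0.   1.5 -0.7]
[230 156 232] [ 0.   1.5 -0.7]
```

jog_arm(motion=[232,10,232,0,1.5,0,232,10,232,0,1.5,0,232,10,232,0,1.5,0,232,10,232,0,1.5,0,232,10,232,0,1.5,0,232,10,232,0,1.5,0,232,10,232,0,1.5,0,232,10,232,0,1.5,0])

```text
time_s: 40.62
position: [0.4312, -0.0345, 0.1876]
tcp_rot: [[-1.0, 0.002, -0.0], [0.0, -0.0, -1.0], [-0.002, -1.0, 0.0]]
force: [0.4, 0.2, -0.2]
opening: 0.009
```

Run:
```python
from h import *
p,d=bot.capture("top"); cv2.imwrite("pics/top17.png",p[:,:,::-1]);crop("top",p,150,140,160,130,5,"t17")
p=p.astype(int);m=((p[:,:,0]-p[:,:,1]>8)&(p[:,:,0]>150)).astype(np.uint8);m[:140]=0;m[265:]=0;m[:,:190]=0;m[:,240:]=0
n,l,st,ce=cv2.connectedComponentsWithStats(m)
for i in range(1,n):
    if st[i,4]>60:
        q=pt("top",*ce[i],.040);e=q[:2]-PIN;print("dish",ce[i],st[i,4],q,np.degrees(np.arctan2(e[1],e[0])),np.linalg.norm(e))
print(p[200,215])
plan((.436,-.0341,.05,-90))
```

```text
dish [214.14285714 178.6       ] 210 [0.61160627 0.1426485  0.04      ] 1.3055681103409198 0.22596493344779145
dish [215.20737327 201.58064516] 217 [0.5385426  0.14017177 0.04      ] 1.0014585546825747 0.15286595204228134
dish [231.37735849 232.44339623] 106 [0.4410679  0.09120586 0.04      ] -39.89962866586165 0.07217168874128942
dish [216.04464286 225.66964286] 224 [0.4631357  0.13848029 0.04      ] 0.7252924467672497 0.07744190022225744
dish [202.17721519 233.3164557 ] 79 [0.44044793 0.1817321  0.04      ] 38.93553828730402 0.07038333915690421
[208 191 193]
t 40.67 at [431.2 -34.3 187.6] az -90.0 F [-0.2 -0.2  0.5] open 0.009 J [-19.  21. 112.   0.  47.  71.]
[ -5 138   0] [-0.   0.  -0.1]
```

View pics/t17.png

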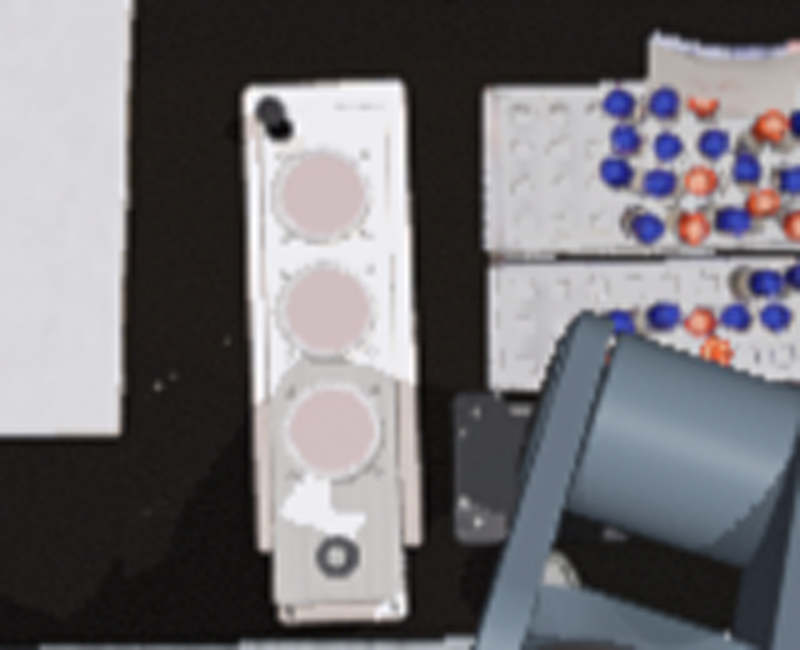

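The tray is home with all three dishes seated. Next is the start button.

jog_arm(motion=[-5,50,0,0,0,0,-5,100,0,0,0,0,-5,130,0,0,0,0,-5,140,0,0,0,0,-5,140,0,0,0,0])

```text
time_s: 41.3
position: [0.4353, -0.0344, 0.0472]
tcp_rot: [[-1.0, -0.0, 0.0], [-0.0, 0.0, -1.0], [0.0, -1.0, -0.0]]
force: [0.7, -0.7, 0.3]
opening: 0.006
```

jog_arm(motion=[0,2,0,0,0,0,0,4,0,0,0,0,0,6,0,0,0,0,0,8,0,0,0,0,0,8,0,0,0,0])

```text
time_s: 41.92
position: [0.4355, -0.0351, 0.0398]
tcp_rot: [[-1.0, 0.002, -0.001], [0.001, -0.001, -1.0], [-0.002, -1.0, 0.001]]
force: [0.9, 1.1, 4.2]
opening: 0.002
```

jog_arm(motion=[0,1,0,0,0,0,0,2,0,0,0,0,0,3,0,0,0,0,0,3,0,0,0,0])

```text
time_s: 42.42
position: [0.4355, -0.0351, 0.0381]
tcp_rot: [[-1.0, 0.003, -0.001], [0.001, -0.001, -1.0], [-0.003, -1.0, 0.001]]
force: [2.0, 2.5, 20.8]
opening: 0.004
```

Pressed: the force rose past the spring's 5 N and the button bottomed out. The next move lifts and returns to the post.

jog_arm(motion=[0,-10,0,0,0,0,0,-60,0,0,0,0,0,-120,0,0,0,0,0,-160,0,0,0,0,0,-160,0,0,0,0])

```text
time_s: 43.05
position: [0.4356, -0.0353, 0.1988]
tcp_rot: [[-1.0, 0.005, -0.001], [0.001, -0.002, -1.0], [-0.005, -1.0, 0.002]]
force: [0.9, 0.4, -0.0]
opening: 0.003
```

Run:
```python
from h import *
a=tr(1,274,-5)
plan((*a,.2,-89))
```

```text
t 43.05 at [435.6 -35.3 198.8] az -90.0 F [ 0.9  0.4 -0. ] open 0.003 J [-19.  20. 111.  -0.  48.  71.]
[-224    0 -173] [-0.1 -1.  -0.3]
```

jog_arm(motion=[-224,0,-173,0,-1,0,-224,0,-173,0,-1,0,-224,0,-173,0,-1,0,-224,0,-173,0,-1,0,-224,0,-173,0,-1,0,-224,0,-173,0,-1,0,-224,0,-173,0,-1,0,-224,0,-173,0,-1,0])

```text
time_s: 44.05
position: [0.6574, 0.1369, 0.1957]
tcp_rot: [[-1.0, -0.003, 0.016], [-0.016, -0.0, -1.0], [0.003, -1.0, 0.0]]
force: [-0.5, 0.8, -0.2]
opening: 0.005
```

Run:
```python
from h import *
a=tr(1,274,-5)
plan((*a,.077,-89))
```

```text
t 44.05 at [657.4 136.9 195.7] az -89.1 F [-0.5  0.8 -0.2] open 0.005 J [ 2. 37. 77. -0. 66. 91.]
[ -3 119   0] [-0.  -0.1  0.2]
```

jog_arm(motion=[-3,50,0,0,0,0,-3,95,0,0,0,0,-3,112,0,0,0,0,-3,119,0,0,0,0,-3,119,0,0,0,0])

```text
time_s: 44.68
position: [0.6626, 0.1378, 0.0786]
tcp_rot: [[-1.0, 0.002, 0.016], [-0.016, 0.0, -1.0], [-0.002, -1.0, -0.0]]
force: [0.4, -0.1, 1.1]
opening: 0.008
```

Run:
```python
from h import *
plan(*[(*tr(a,274,2),.077,a-90) for a in(1,2,4,8,12,16,20,24,28,32,36)])
```

```text
t 44.67 at [662.6 137.8  78.6] az -89.1 F [ 0.4 -0.1  1.1] open 0.008 J [ 2. 46. 81. -0. 54. 91.]
[ 3  2 -7] [ 0.  -0.1 -0.1]
[  3   2 -11] [ 0.  -1.1 -0.1]
[  3   2 -21] [-0.  -3.1 -0.1]
[  5   2 -40] [-0.  -7.1 -0.1]
[  8   2 -59] [ -0.  -11.1  -0.1]
[ 13   2 -77] [ -0.  -15.1  -0.1]
[ 19   2 -96] [ -0.  -19.1  -0.1]
[  26    2 -113] [ -0.  -23.1  -0.1]
[  34    2 -131] [ -0.  -27.1  -0.1]
[  43    2 -147] [ -0.  -31.1  -0.1]
[  54    2 -163] [ -0.  -35.1  -0.1]
```

jog_arm(motion=[3,1,-4,0,0,0,3,1,-7,0,0,0,3,1,-10,0,-1,0,3,1,-15,0,-2,0,3,1,-21,0,-3,0,4,1,-30,0,-5,0,5,1,-40,0,-7,0,6,1,-49,0,-9,0,8,1,-59,0,-11,0,10,1,-68,0,-13,0,13,1,-77,0,-15,0,16,1,-87,0,-17,0,19,1,-96,0,-19,0,22,1,-104,0,-21,0,26,1,-113,0,-23,0,30,1,-122,0,-25,0,34,1,-131,0,-27,0,38,1,-139,0,-29,0,43,1,-147,0,-31,0,46,1,-151,0,-32,0])

```text
time_s: 47.18
position: [0.613, 0.2889, 0.0765]
tcp_rot: [[-0.838, 0.0, 0.545], [-0.545, 0.0, -0.838], [-0.0, -1.0, -0.0]]
force: [0.3, -1.1, 0.2]
opening: 0.006
```

Run:
```python
from h import *
p,d=bot.capture("top"); crop("top",p,110,140,140,130,5,"t18")
plan(*[(*tr(a,274,2),.077,a-90) for a in(33,34,36,40,44,48,52,56,60,64,68)])
```

```text
t 47.23 at [612.6 289.3  76.5] az -56.9 F [-0.4 -0.1  0.7] open 0.003 J [16. 46. 81.  0. 54. 73.]
[-1  0  2] [ 0.   0.1 -0. ]
[-1  0 -3] [ 0.  -0.9 -0. ]
[ -1   0 -13] [ 0.  -2.9 -0. ]
[  1   0 -32] [ 0.  -6.9 -0. ]
[  4   0 -51] [  0.  -10.9  -0. ]
[  9   0 -69] [  0.  -14.9  -0. ]
[ 14   0 -87] [  0.  -18.9  -0. ]
[  21    0 -105] [  0.  -22.9  -0. ]
[  30    0 -123] [  0.  -26.9  -0. ]
[  39    0 -139] [  0.  -30.9  -0. ]
[  49    0 -155] [  0.  -34.9  -0. ]
```

View pics/t18.png

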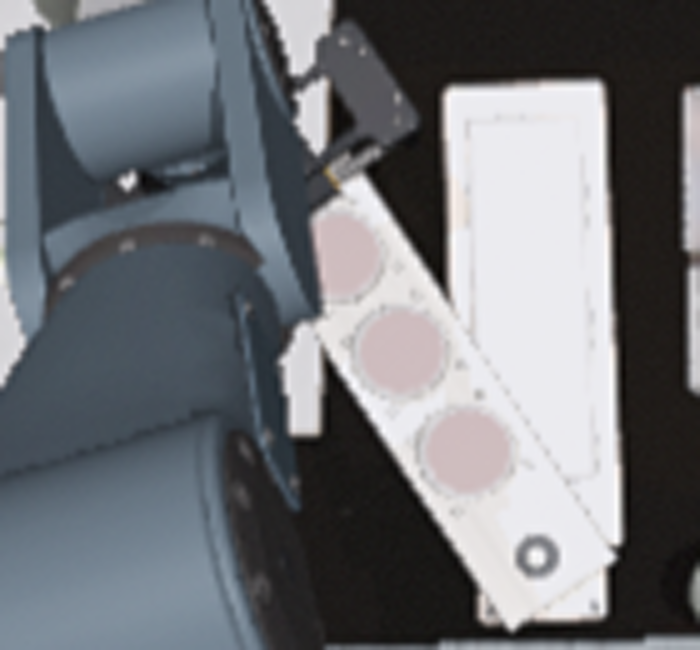

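jog_arm(motion=[-1,0,-3,0,-1,0,-1,0,-8,0,-2,0,-1,0,-13,0,-3,0,0,0,-22,0,-5,0,1,0,-32,0,-7,0,2,0,-42,0,-9,0,4,0,-51,0,-11,0,6,0,-60,0,-13,0,9,0,-69,0,-15,0,11,0,-78,0,-17,0,14,0,-87,0,-19,0,18,0,-96,0,-21,0,21,0,-105,0,-23,0,25,0,-114,0,-25,0,30,0,-123,0,-27,0,34,0,-131,0,-29,0,39,0,-139,0,-31,0,44,0,-147,0,-33,0,49,0,-155,0,-35,0,52,0,-159,0,-36,0])

```text
time_s: 49.72
position: [0.4825, 0.3936, 0.0765]
tcp_rot: [[-0.357, -0.0, 0.934], [-0.934, -0.0, -0.357], [0.0, -1.0, -0.0]]
force: [1.3, 0.1, 0.5]
opening: 0.004
```

Run:
```python
from h import *
plan(*[(*tr(a,274,2),.077,a-90) for a in(70,72,74,76,77,78)])
```

```text
t 49.73 at [482.5 393.6  76.5] az -20.9 F [1.3 0.1 0.5] open 0.004 J [29. 43. 89.  0. 48. 50.]
[ 0  0 -5] [ 0.  -0.9  0. ]
[  0   0 -15] [ 0.  -2.9  0. ]
[  1   0 -24] [ 0.  -4.9  0. ]
[  2   0 -34] [ 0.  -6.9  0. ]
[  3   0 -39] [ 0.  -7.9  0. ]
[  3   0 -43] [ 0.  -8.9  0. ]
```

jog_arm(motion=[0,0,-5,0,-1,0,0,0,-10,0,-2,0,0,0,-15,0,-3,0,1,0,-20,0,-4,0,1,0,-24,0,-5,0,1,0,-29,0,-6,0,2,0,-34,0,-7,0,3,0,-37,0,-7.5,0,3,0,-39,0,-8,0,3,0,-39,0,-8,0,3,0,-39,0,-8,0])

```text
time_s: 51.1
position: [0.4456, 0.4045, 0.0765]
tcp_rot: [[-0.226, -0.001, 0.974], [-0.974, -0.0, -0.226], [0.0, -1.0, -0.001]]
force: [-0.2, -0.6, -0.6]
opening: 0.006
```

jog_arm(motion=[0,0,8,0,0,0,0,0,10,0,0,0,0,-60,10,0,0,0,0,-125,10,0,0,0,0,-125,10,0,0,0])

```text
time_s: 51.72
position: [0.4588, 0.4042, 0.2071]
tcp_rot: [[-0.226, 0.01, 0.974], [-0.974, 0.006, -0.226], [-0.008, -1.0, 0.009]]
force: [0.3, -0.7, 0.7]
opening: 0.006
```

Run:
```python
from h import *
plan((.45,.1,.2,-13))
```

```text
t 51.73 at [458.8 404.2 207.1] az -13.1 F [ 0.3 -0.7  0.7] open 0.006 J [31. 31. 87.  0. 61. 44.]
[298   5  60] [-0.5 -0.1 -0.5]
```

jog_arm(motion=[420,0,60,0,0,0,420,0,60,0,0,0,420,0,60,0,0,0,420,0,60,0,0,0,420,0,60,0,0,0,420,0,60,0,0,0,420,0,60,0,0,0,420,0,60,0,0,0,420,0,60,0,0,0], gripper=0.82)

```text
time_s: 52.85
position: [0.4185, -0.0201, 0.201]
tcp_rot: [[-0.227, -0.002, 0.974], [-0.974, 0.001, -0.227], [-0.001, -1.0, -0.002]]
force: [0.0, 0.4, -0.4]
opening: 0.811
```

```bash
cat >> h.py <<'E'
def traydish():
    p,d=bot.capture("top");q=p.astype(int);m=((q[:,:,0]-q[:,:,1]>8)&(q[:,:,0]>120)).astype(np.uint8);m[:200]=0;m[265:]=0;m[:,:120]=0;m[:,222:]=0
    n,l,st,ce=cv2.connectedComponentsWithStats(m)
    for i in range(1,n):
        if st[i,4]>60:
            w=pt("top",*ce[i],.040);e=w[:2]-PIN;print("dish",np.round(ce[i],1),st[i,4],np.round(w,4),np.degrees(np.arctan2(e[1],e[0])).round(1),np.linalg.norm(e).round(4))
    return p
E
python3 - <<'E'
from h import *
p=traydish();crop("top",p,60,140,200,135,4,"t19")
E
```

```text
dish [202.4 224.9] 70 [0.4664 0.1807 0.04  ] 28.2 0.0915
dish [145.6 235.5] 217 [0.4379 0.3568 0.04  ] 76.6 0.2254
dish [168.6 240.3] 218 [0.4213 0.2855 0.04  ] 76.5 0.1522
dish [192.4 245.5] 223 [0.4037 0.2121 0.04  ] 76.4 0.0768
```

View pics/t19.png

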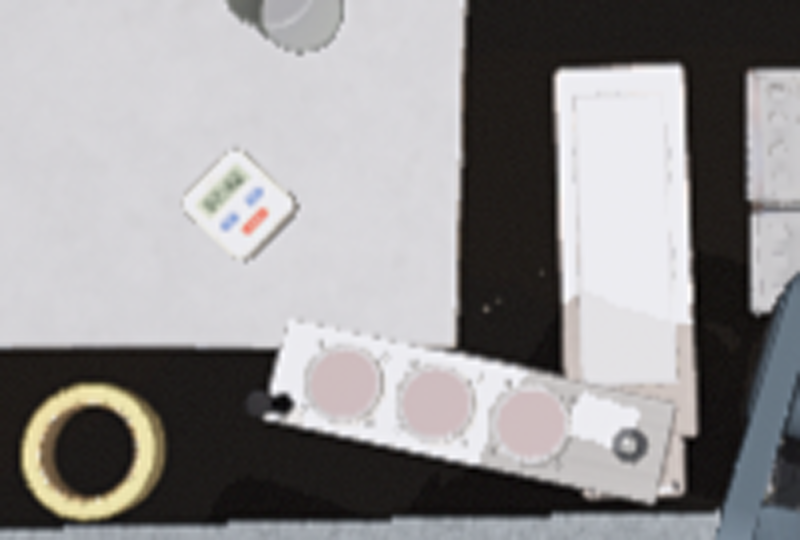

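Tray out at about 76.5°, so roughly 1.32 rad from home, with the dishes still seated at 225, 152 and 77 mm from the pin. Picking up dish A first.

Run:
```python
from h import *
plan((.4038,.2127,.14,-13.4))
```

```text
t 52.9 at [418.6 -19.5 201.1] az -13.0 F [-0.   0.7 -0.1] open 0.815 J [-18.  19. 113.   0.  48.  -5.]
[-223   61  -67] [ 0.1  0.4 -0. ]
```

jog_arm(motion=[-223,61,-67,0,0,0,-223,61,-67,0,0,0,-223,61,-67,0,0,0,-223,61,-67,0,0,0,-223,61,-67,0,0,0,-223,61,-67,0,0,0,-223,61,-67,0,0,0])

```text
time_s: 53.78
position: [0.4042, 0.2114, 0.1408]
tcp_rot: [[-0.226, 0.0, 0.974], [-0.974, -0.0, -0.226], [0.0, -1.0, 0.0]]
force: [0.1, 0.6, -0.0]
opening: 0.817
```

Run:
```python
from h import *
plan((.4038,.2127,.058,-13.4))
```

```text
t 53.77 at [404.2 211.4 140.8] az -13.1 F [ 0.1  0.6 -0. ] open 0.817 J [ 14.  28. 112.  -0.  41.  27.]
[-1 83 -1] [-0.   0.3  0. ]
```

jog_arm(motion=[-1,40,0,0,0,0,-1,70,0,0,0,0,-1,82,0,0,0,0,-1,82,0,0,0,0,-1,82,0,0,0,0])

```text
time_s: 54.4
position: [0.4052, 0.2128, 0.0594]
tcp_rot: [[-0.226, 0.002, 0.974], [-0.974, 0.0, -0.226], [-0.001, -1.0, 0.002]]
force: [-0.7, -0.4, 0.1]
opening: 0.819
```

jog_arm(motion=[0,0,0,0,0,0,0,0,0,0,0,0,0,0,0,0,0,0,0,0,0,0,0,0,0,0,0,0,0,0], gripper=0.6)

```text
time_s: 55.02
position: [0.4049, 0.2131, 0.0592]
tcp_rot: [[-0.226, 0.001, 0.974], [-0.974, 0.0, -0.226], [-0.001, -1.0, 0.001]]
force: [-0.4, -0.8, 6.7]
opening: 0.685
```

jog_arm(motion=[0,-15,0,0,0,0,0,-50,0,0,0,0,0,-92,0,0,0,0,0,-92,0,0,0,0])

```text
time_s: 55.52
position: [0.4062, 0.2136, 0.153]
tcp_rot: [[-0.225, 0.007, 0.974], [-0.974, 0.002, -0.225], [-0.003, -1.0, 0.006]]
force: [0.7, -0.0, -0.9]
opening: 0.687
```

Run:
```python
from h import *
plan((.394,-.363,.15,-90))
```

```text
t 55.52 at [406.2 213.6 153. ] az -13.0 F [ 0.7 -0.  -0.9] open 0.687 J [ 14.  26. 111.   0.  42.  27.]
[565   2 118] [-0.2 77.  -0.4]
```

jog_arm(motion=[565,0,118,0,77,0,565,0,118,0,77,0,565,0,118,0,77,0,565,0,118,0,77,0,565,0,118,0,77,0,565,0,118,0,77,0,565,0,118,0,77,0,565,0,118,0,77,0,565,0,118,0,77,0,565,0,118,0,77,0,565,0,118,0,77,0,565,0,118,0,77,0,565,0,118,0,77,0,565,0,118,0,77,0])

```text
time_s: 57.28
position: [0.3921, -0.3629, 0.1507]
tcp_rot: [[-1.0, -0.0, 0.001], [-0.001, 0.0, -1.0], [0.0, -1.0, -0.0]]
force: [-0.2, 0.8, -0.6]
opening: 0.688
```

Run:
```python
from h import *
p=traydish();crop("top",p,60,140,200,135,4,"t20")
plan((.394,-.363,.0335,-90))
```

```text
dish [145.6 235.4] 218 [0.4379 0.3569 0.04  ] 76.6 0.2255
dish [168.7 240.3] 220 [0.4212 0.2853 0.04  ] 76.5 0.152
t 57.33 at [ 392.1 -363.2  150.7] az -90.0 F [-0.5  0.   0.8] open 0.687 J [-55.  31. 100.   0.  49.  35.]
[ -2 117   0] [0. 0. 0.]
```

View pics/t20.png

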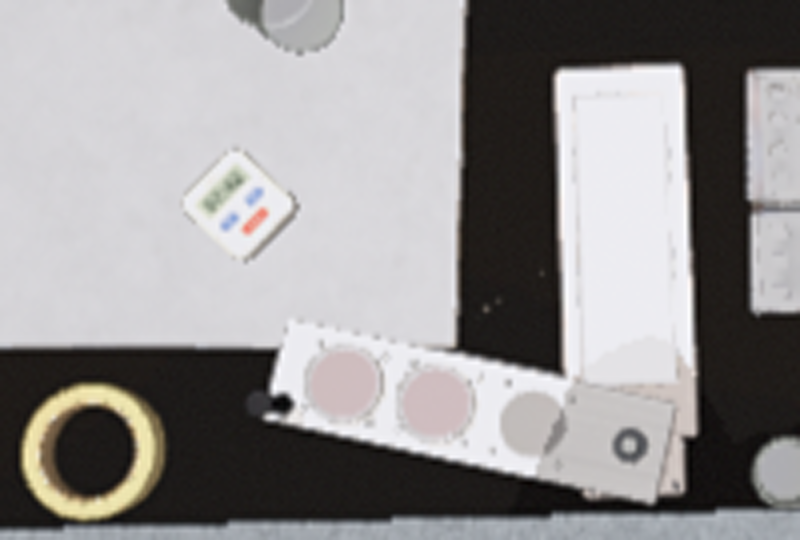

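Dish A is in the grip, and the two left on the tray haven't moved. Lowering it to the mat, with a check on force.

jog_arm(motion=[-2,50,0,0,0,0,-2,85,0,0,0,0,-2,102,0,0,0,0,-2,111,0,0,0,0,-2,115,0,0,0,0,-2,117,0,0,0,0,-2,118,0,0,0,0,-2,118,0,0,0,0])

```text
time_s: 58.32
position: [0.394, -0.3644, 0.033]
tcp_rot: [[-1.0, 0.001, -0.001], [0.001, -0.001, -1.0], [-0.001, -1.0, 0.001]]
force: [0.7, -0.1, -1.0]
opening: 0.691
```

jog_arm(motion=[0,0,0,0,0,0,0,0,0,0,0,0,0,0,0,0,0,0,0,0,0,0,0,0], gripper=0.82)

```text
time_s: 58.82
position: [0.3939, -0.3641, 0.0326]
tcp_rot: [[-1.0, 0.0, -0.001], [0.001, -0.0, -1.0], [-0.0, -1.0, 0.0]]
force: [-1.0, -0.1, -0.8]
opening: 0.818
```

jog_arm(motion=[0,-40,0,0,0,0,0,-95,0,0,0,0,0,-120,0,0,0,0,0,-120,0,0,0,0])

```text
time_s: 59.32
position: [0.3947, -0.3652, 0.1546]
tcp_rot: [[-1.0, 0.003, -0.001], [0.001, -0.004, -1.0], [-0.003, -1.0, 0.004]]
force: [-0.2, -0.5, -0.5]
opening: 0.821
```

Run:
```python
from h import *
plan((.4212,.2858,.14,-13.4))
```

```text
t 59.33 at [ 394.7 -365.2  154.6] az -90.0 F [-0.2 -0.5 -0.5] open 0.821 J [-55.  31. 100.  -0.  49.  35.]
[ -26   12 -651] [ -0.3 -76.6   0. ]
```

jog_arm(motion=[-26,5,-651,0,-76.6,0,-26,5,-651,0,-76.6,0,-26,5,-651,0,-76.6,0,-26,5,-651,0,-76.6,0,-26,5,-651,0,-76.6,0,-26,5,-651,0,-76.6,0,-26,5,-651,0,-76.6,0,-26,5,-651,0,-76.6,0,-26,5,-651,0,-76.6,0,-26,5,-651,0,-76.6,0,-26,5,-651,0,-76.6,0,-26,5,-651,0,-76.6,0,-26,5,-651,0,-76.6,0,-26,5,-651,0,-76.6,0,-26,5,-651,0,-76.6,0])

```text
time_s: 61.2
position: [0.4205, 0.2858, 0.1475]
tcp_rot: [[-0.234, -0.0, 0.972], [-0.972, -0.0, -0.234], [0.0, -1.0, -0.0]]
force: [0.3, 0.1, 1.1]
opening: 0.816
```

Run:
```python
from h import *
p,d=bot.capture("top");crop("top",p,285,210,130,65,6,"t21")
plan((.4214,.2858,.059,-13.4))
```

```text
t 61.25 at [420.6 286.  147.6] az -13.5 F [ 0.  -0.4  0.3] open 0.822 J [ 22.  30. 104.  -0.  46.  35.]
[ 0 89  1] [ 0.  -0.1  0. ]
```

View pics/t21.png

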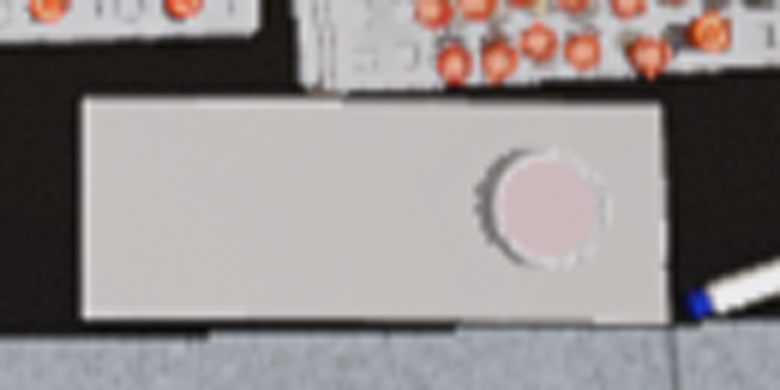

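The first returned dish is flat on the mat. Next is B.

jog_arm(motion=[0,45,1,0,0,0,0,76,1,0,0,0,0,89,1,0,0,0,0,89,1,0,0,0,0,89,1,0,0,0])

```text
time_s: 61.88
position: [0.4222, 0.2869, 0.0595]
tcp_rot: [[-0.233, 0.002, 0.973], [-0.973, 0.001, -0.233], [-0.001, -1.0, 0.002]]
force: [-0.1, -0.3, 0.5]
opening: 0.818
```

jog_arm(motion=[0,0,0,0,0,0,0,0,0,0,0,0,0,0,0,0,0,0,0,0,0,0,0,0,0,0,0,0,0,0], gripper=0.6)

```text
time_s: 62.5
position: [0.4219, 0.2869, 0.0594]
tcp_rot: [[-0.232, 0.002, 0.973], [-0.973, 0.001, -0.232], [-0.001, -1.0, 0.001]]
force: [0.4, -0.5, 5.9]
opening: 0.687
```

jog_arm(motion=[0,-15,0,0,0,0,0,-50,0,0,0,0,0,-92,0,0,0,0,0,-92,0,0,0,0])

```text
time_s: 63.0
position: [0.4233, 0.2875, 0.154]
tcp_rot: [[-0.232, 0.007, 0.973], [-0.973, 0.003, -0.232], [-0.004, -1.0, 0.006]]
force: [-0.7, -0.1, 0.7]
opening: 0.688
```

Run:
```python
from h import *
plan((.394,-.274,.15,-90))
```

```text
t 63.0 at [423.3 287.5 154. ] az -13.4 F [-0.7 -0.1  0.7] open 0.688 J [ 22.  29. 104.   0.  47.  35.]
[553   2 102] [-0.1 76.6 -0.5]
```

jog_arm(motion=[553,0,102,0,76.6,0,553,0,102,0,76.6,0,553,0,102,0,76.6,0,553,0,102,0,76.6,0,553,0,102,0,76.6,0,553,0,102,0,76.6,0,553,0,102,0,76.6,0,553,0,102,0,76.6,0,553,0,102,0,76.6,0,553,0,102,0,76.6,0,553,0,102,0,76.6,0,553,0,102,0,76.6,0,553,0,102,0,76.6,0,553,0,102,0,76.6,0])

```text
time_s: 64.75
position: [0.3922, -0.2739, 0.1506]
tcp_rot: [[-1.0, -0.0, 0.001], [-0.001, 0.0, -1.0], [0.0, -1.0, -0.0]]
force: [0.2, 0.1, -0.5]
opening: 0.686
```

Run:
```python
from h import *
p=traydish()
plan((.394,-.274,.033,-90))
```

```text
dish [145.6 235.4] 218 [0.4379 0.3569 0.04  ] 76.6 0.2255
t 64.8 at [ 392.2 -274.2  150.7] az -90.0 F [ 0.3  0.5 -0.2] open 0.689 J [-48.  28. 108.   0.  44.  42.]
[ -2 118   0] [ 0.  0. -0.]
```

jog_arm(motion=[-2,50,0,0,0,0,-2,85,0,0,0,0,-2,102,0,0,0,0,-2,111,0,0,0,0,-2,115,0,0,0,0,-2,117,0,0,0,0,-2,118,0,0,0,0,-2,118,0,0,0,0])

```text
time_s: 65.8
position: [0.3942, -0.2751, 0.033]
tcp_rot: [[-1.0, 0.001, -0.001], [0.001, -0.001, -1.0], [-0.001, -1.0, 0.001]]
force: [0.7, 0.0, 0.2]
opening: 0.687
```

jog_arm(motion=[0,0,0,0,0,0,0,0,0,0,0,0,0,0,0,0,0,0,0,0,0,0,0,0], gripper=0.8)

```text
time_s: 66.3
position: [0.394, -0.2749, 0.0326]
tcp_rot: [[-1.0, 0.0, -0.001], [0.001, -0.0, -1.0], [-0.0, -1.0, 0.0]]
force: [-0.5, -0.1, -0.3]
opening: 0.798
```

jog_arm(motion=[0,-40,0,0,0,0,0,-95,0,0,0,0,0,-120,0,0,0,0,0,-120,0,0,0,0])

```text
time_s: 66.8
position: [0.3949, -0.2758, 0.1544]
tcp_rot: [[-1.0, 0.003, -0.001], [0.001, -0.004, -1.0], [-0.003, -1.0, 0.004]]
force: [0.7, 0.2, -0.8]
opening: 0.8
```

Run:
```python
from h import *
plan((.4379,.3574,.15,-13.4))
```

```text
t 66.8 at [ 394.9 -275.8  154.4] az -90.0 F [ 0.7  0.2 -0.8] open 0.8 J [-48.  27. 108.  -0.  45.  42.]
[ -43    2 -633] [ -0.3 -76.6  -0. ]
```

jog_arm(motion=[-43,0,-633,0,-76.6,0,-43,0,-633,0,-76.6,0,-43,0,-633,0,-76.6,0,-43,0,-633,0,-76.6,0,-43,0,-633,0,-76.6,0,-43,0,-633,0,-76.6,0,-43,0,-633,0,-76.6,0,-43,0,-633,0,-76.6,0,-43,0,-633,0,-76.6,0,-43,0,-633,0,-76.6,0,-43,0,-633,0,-76.6,0,-43,0,-633,0,-76.6,0,-43,0,-633,0,-76.6,0,-43,0,-633,0,-76.6,0,-43,0,-633,0,-76.6,0], gripper=0.82)

```text
time_s: 68.68
position: [0.4377, 0.357, 0.1527]
tcp_rot: [[-0.234, -0.0, 0.972], [-0.972, -0.0, -0.234], [0.0, -1.0, -0.0]]
force: [-0.6, -0.4, 0.4]
opening: 0.819
```

Run:
```python
from h import *
p,d=bot.capture("top");crop("top",p,285,210,130,65,6,"t22")
plan((.4379,.3574,.059,-13.4))
```

```text
t 68.72 at [437.8 357.2 152.7] az -13.5 F [ 0.4  0.7 -0.1] open 0.818 J [28. 33. 96. -0. 52. 41.]
[ 0 94  0] [-0.  -0.1 -0. ]
```

View pics/t22.png

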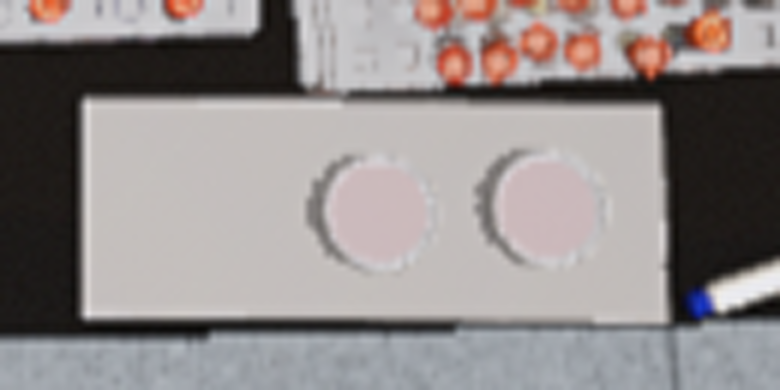

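Two dishes are back on the mat. Last one is C.

jog_arm(motion=[0,45,0,0,0,0,0,80,0,0,0,0,0,94,0,0,0,0,0,94,0,0,0,0,0,94,0,0,0,0])

```text
time_s: 69.35
position: [0.4384, 0.3585, 0.0597]
tcp_rot: [[-0.233, 0.002, 0.973], [-0.973, 0.001, -0.233], [-0.002, -1.0, 0.002]]
force: [-1.0, 0.6, -0.7]
opening: 0.82
```

jog_arm(motion=[0,0,0,0,0,0,0,0,0,0,0,0,0,0,0,0,0,0,0,0,0,0,0,0,0,0,0,0,0,0], gripper=0.6)

```text
time_s: 69.97
position: [0.4381, 0.3584, 0.0596]
tcp_rot: [[-0.232, 0.002, 0.973], [-0.973, 0.001, -0.232], [-0.001, -1.0, 0.001]]
force: [-0.3, 0.2, 6.3]
opening: 0.686
```

jog_arm(motion=[0,-15,0,0,0,0,0,-50,0,0,0,0,0,-92,0,0,0,0,0,-92,0,0,0,0])

```text
time_s: 70.47
position: [0.4395, 0.3593, 0.1543]
tcp_rot: [[-0.232, 0.007, 0.973], [-0.973, 0.004, -0.232], [-0.005, -1.0, 0.006]]
force: [0.0, -1.1, -0.4]
opening: 0.69
```

Run:
```python
from h import *
plan((.396,-.185,.15,-90))
```

```text
t 70.47 at [439.5 359.3 154.3] az -13.4 F [ 0.  -1.1 -0.4] open 0.69 J [28. 33. 96.  0. 51. 41.]
[539   2  84] [-0.1 76.6 -0.5]
```

jog_arm(motion=[539,0,84,0,76.6,0,539,0,84,0,76.6,0,539,0,84,0,76.6,0,539,0,84,0,76.6,0,539,0,84,0,76.6,0,539,0,84,0,76.6,0,539,0,84,0,76.6,0,539,0,84,0,76.6,0,539,0,84,0,76.6,0,539,0,84,0,76.6,0,539,0,84,0,76.6,0,539,0,84,0,76.6,0,539,0,84,0,76.6,0,539,0,84,0,76.6,0])

```text
time_s: 72.22
position: [0.3939, -0.1849, 0.1506]
tcp_rot: [[-1.0, -0.0, 0.001], [-0.001, 0.0, -1.0], [0.0, -1.0, -0.0]]
force: [0.5, -0.3, -0.5]
opening: 0.689
```

Run:
```python
from h import *
p,d=bot.capture("top");cv2.imwrite("pics/top23.png",p[:,:,::-1]);crop("top",p,120,200,200,75,4,"t23")
p,d=bot.capture("side"); crop("side",p,190,150,200,150,4,"s23")
plan((.396,-.185,.0335,-90))
```

```text
t 72.33 at [ 394.  -185.3  150.6] az -90.0 F [-0.1 -0.2 -0.1] open 0.692 J [-40.  25. 114.   0.  41.  50.]
[ -2 117   0] [ 0.  0. -0.]
```

View pics/top23.png

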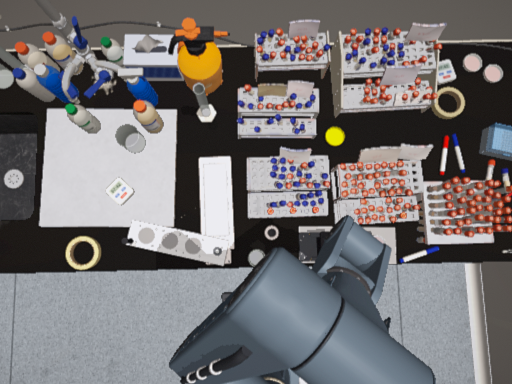

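jog_arm(motion=[-2,50,0,0,0,0,-2,85,0,0,0,0,-2,102,0,0,0,0,-2,111,0,0,0,0,-2,115,0,0,0,0,-2,117,0,0,0,0,-2,118,0,0,0,0,-2,118,0,0,0,0])

```text
time_s: 73.32
position: [0.3961, -0.1859, 0.0329]
tcp_rot: [[-1.0, 0.001, -0.001], [0.001, -0.001, -1.0], [-0.001, -1.0, 0.001]]
force: [1.1, -0.2, -0.0]
opening: 0.691
```

jog_arm(motion=[0,0,0,0,0,0,0,0,0,0,0,0,0,0,0,0,0,0,0,0,0,0,0,0], gripper=0.8)

```text
time_s: 73.82
position: [0.3959, -0.1857, 0.0326]
tcp_rot: [[-1.0, 0.0, -0.001], [0.001, -0.0, -1.0], [-0.0, -1.0, 0.0]]
force: [1.5, 0.8, 0.9]
opening: 0.798
```

jog_arm(motion=[0,-40,0,0,0,0,0,-95,0,0,0,0,0,-140,0,0,0,0,0,-140,0,0,0,0])

```text
time_s: 74.32
position: [0.3975, -0.187, 0.1755]
tcp_rot: [[-1.0, 0.006, -0.001], [0.001, -0.005, -1.0], [-0.006, -1.0, 0.005]]
force: [0.7, 0.0, -0.9]
opening: 0.799
```

Run:
```python
from h import *
plan((.44,.15,.25,-90))
```

```text
t 74.33 at [ 397.5 -187.   175.5] az -90.0 F [ 0.7  0.  -0.9] open 0.799 J [-40.  23. 112.   0.  44.  50.]
[ -43  -76 -337] [-0.3 -0.  -0.4]
```

jog_arm(motion=[-43,-76,-337,0,0,0,-43,-76,-337,0,0,0,-43,-76,-337,0,0,0,-43,-76,-337,0,0,0,-43,-76,-337,0,0,0,-43,-76,-337,0,0,0,-43,-76,-337,0,0,0,-43,-76,-337,0,0,0,-43,-76,-337,0,0,0])

```text
time_s: 75.45
position: [0.4386, 0.1501, 0.2477]
tcp_rot: [[-1.0, -0.002, -0.003], [0.003, -0.0, -1.0], [0.002, -1.0, 0.0]]
force: [0.6, 0.0, 0.1]
opening: 0.799
```

Run:
```python
from h import *
p,d=bot.capture("top");cv2.imwrite("pics/top24.png",p[:,:,::-1]);crop("top",p,285,210,130,65,6,"t24")
q=p.astype(int);m=((q[:,:,0]-q[:,:,1]>8)&(q[:,:,0]>150)).astype(np.uint8);m[:222]=0;m[265:]=0;m[:,:300]=0;m[:,397:]=0
n,l,st,ce=cv2.connectedComponentsWithStats(m)
cor=[(.4593,-.1221),(.4491,-.4314),(.333,-.4286),(.3423,-.1175)]
c=np.mean(cor,0);ey=np.array(cor[0])-cor[1];ey/=np.linalg.norm(ey);ex=np.array([ey[1],-ey[0]])
for i in range(1,n):
    if st[i,4]>60:
        w=pt("top",*ce[i],.013)[:2]-c;print(ce[i],st[i,4],"mat x,y",w@ex,w@ey)
p,d=bot.capture("side"); crop("side",p,190,150,200,150,4,"s24")
```

```text
[319.46511628 245.04651163] 215 mat x,y -0.0029742551205570442 0.0893445686131403
[347.44036697 245.        ] 218 mat x,y -0.00195665177815287 0.0007310802968179893
[375.50934579 244.38317757] 214 mat x,y 0.0008571583799218599 -0.08831221598758938
```

View pics/top24.png

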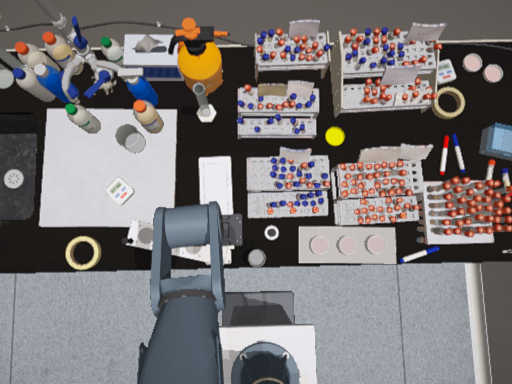

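View pics/t24.png

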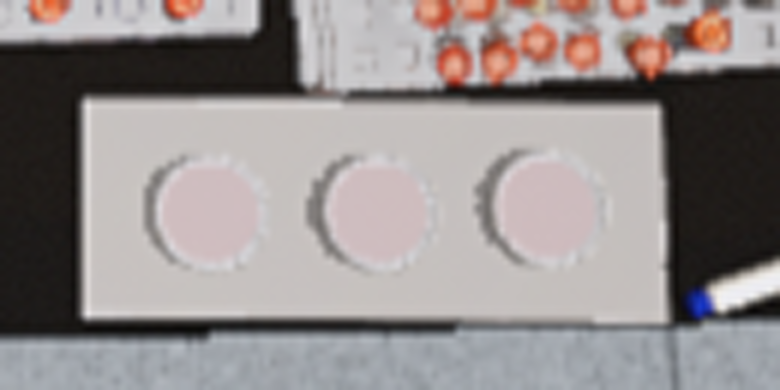

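All three dishes are flat near the middle of the mat (319,245), (347,245) and (375,244). The tray is still out, the bystanders look unmoved, and the arm is clear of everything.

```bash
python3 -c "
from rig import bot
print(bot.hand_in())"
```

```text
the job is handed in; nothing more can be done
None
```

I ran the whole sequence and handed the job in at about 75 s of the 210 s allowed. No verdict came back, so the results below are my own readings.

- **Tray out, first time:** I pushed it by its post to about 1.32 rad.
- **Loading:** all three dishes from the mat went into places A, B and C. The grip never visibly slipped, and I saw no dish knocked aside.
- **Tray home:** I swung it in until the force at the stop rose to about 6 N. The picture then showed it over the panel with all three dishes seated.
- **Start button:** I pressed until it bottomed out. The force reached about 21 N, well past the 5 N spring.
- **Tray out again:** it came back out to about 1.32 rad, with the dishes still seated.
- **Unloading:** all three dishes went back onto the mat.

**Last checks:**
- **Dishes:** they measured within about 3 mm of the mat's long centre line, at +89, +1 and -88 mm along it.
- **Tray and bystanders:** the tray was still out in the last clear view, and the beaker and timer looked unmoved.
- **Arm:** it was clear of everything, with force near zero.

No check failed or disagreed. The arm hid the mat while I gripped dishes 2 and 3 and while I lowered each dish back. At those moments I relied on pictures taken a few seconds earlier and on the force and opening readings.

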